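Lay up two cafe order boards

TASK

Lay up the two wooden serving boards with pieces from the rubber bar mat, each piece upright and flat in the recess cut for it: the handleless ceramic beaker, the milk jug and the box of sugar sticks on the square board, the espresso cup and the steel water tumbler on the narrow board. Set the pieces down gently, without dropping them, and leave the cocoa shaker, the tamper and the upturned paper cups standing where they are.

Things in the scene. Friction and masses are not known exactly. Their poses are not given: they have to be found in the camera images.
- beaker_center (a point): Handleless tapered coffee beaker, white ceramic, open, upright: a cone 44 mm across at the base, 66 mm at the rim, 72 mm high, wall 3.5 mm. Point at its centre, 36 mm above its base (55 mm across there). Goes in the small round recess of the square board. It and the other seven loose pieces start on a 4 mm rubber mat, centres at least 110 mm apart.
- espresso_cup_center (a point): Squat white ceramic espresso cup with one ear handle, upright, open: 38 mm across at the base, 54 mm at 16 mm up, 62 mm at the rim, 54 mm high. Point on its axis, 27 mm above the base (56 mm across there). The ear points along its own +x, reaching 53 mm from the axis, 15 to 47 mm up, 7 mm thick. Goes in the small round recess of the narrow board.
- milk_jug_center (a point): Small steel milk jug, upright, open: 62 mm across up to half its height, waist 52 mm above, 66 mm high. Point on its axis, 33 mm above the base. Its ear handle points along its own +x, reaching 58 mm from the axis, 13 to 61 mm up, 7 mm thick; its pouring lip points along -x, 40 mm from the axis. Goes in the large round recess of the square board.
- sugar_box_center (a point): Dark wooden box of white paper sugar sticks, upright: 44 mm along its x, 66 mm along its y, box 54 mm high, sticks up to 64 mm above its base (all one solid piece). Point at the box's centre, 27 mm above its base. Goes in the oblong recess of the square board, its long side along the recess, either way round.
- tumbler_center (a point): Straight steel water tumbler, open, no handle, upright: 62 mm across, 68 mm high, wall 2 mm. Point at its centre, 34 mm above its base. Goes in the large round recess of the narrow board.
- square_board: Oak board 200 (x) by 206 (y) by 18 mm, fixed, with a flat grip 80 mm long out along -x. Origin: middle of the 200 x 206 part, at counter height; z up. Recesses 5 mm deep (floor 13 mm above the counter): small round, 62 mm wide, at x +45, y +50 mm (beaker); large round, 78 mm, at x +45, y -50 (milk jug); oblong, 60 along x, 82 along y, at x -52, y 0 (sugar box).
- narrow_board: Oak board 220 (x) by 108 (y) by 18 mm, fixed, with a flat grip 80 mm long out along -x. Origin: middle of the 220 x 108 part, at counter height; z up. Round recesses 5 mm deep (floor 13 mm above the counter): small, 60 mm wide, at x -52, y 0 mm, next to the grip (espresso cup); large, 78 mm wide, at x +52, y 0 (tumbler).
- shaker_center (a point): Steel cocoa shaker with a domed, closed lid with small holes, 60 mm across (lid 64 mm), 87 mm high, loose among the stock; not part of the job. Point at its centre, 43 mm up.
- tamper_center (a point): Coffee tamper standing on its steel foot: foot 58 mm across, dark wooden knob above up to 38 mm across, 86 mm high over all, loose among the stock; not part of the job. Point on its axis, 43 mm up.
- paper_cups_center (a point): Short stack of nested white paper cups standing upside down (closed end up): 65 mm across at the rims below, 47 mm at the top, 86 mm high, loose among the stock; not part of the job. Point at its centre, 43 mm up.
Not all that is in view belongs to the job. Leave any green, orange or pink look-alike of the part that bears beaker_center alone.

How it is judged:
At the end, for the whole second after the job is handed in: Beaker, milk jug and sugar box stand in their own recesses of the square board, espresso cup and tumbler in theirs on the narrow board: each centre within 10 mm of its recess's centre along each board axis, foot on the recess floor (height within 3 mm), upright within 0.07 rad, let go and at rest (x of beaker_center in the frame of square_board between 0.035 and 0.055 m and y of beaker_center in the frame of square_board between 0.04 and 0.06 m and z of beaker_center in the frame of square_board between 0.046 and 0.052 m and angle between each of beaker_center, milk_jug_center, sugar_box_center, espresso_cup_center, tumbler_center's own z axis and vertical below 0.07 rad and linear speed of each of beaker, milk_jug, sugar_box, espresso_cup, tumbler below 0.02 m/s and contact force between the fingers and beaker below 0.05 N and x of milk_jug_center in the frame of square_board between 0.035 and 0.055 m and y of milk_jug_center in the frame of square_board between -0.06 and -0.04 m and z of milk_jug_center in the frame of square_board between 0.043 and 0.049 m and contact force between the fingers and milk_jug below 0.05 N and x of sugar_box_center in the frame of square_board between -0.062 and -0.042 m and y of sugar_box_center in the frame of square_board between -0.01 and 0.01 m and z of sugar_box_center in the frame of square_board between 0.037 and 0.043 m and contact force between the fingers and sugar_box below 0.05 N and x of espresso_cup_center in the frame of narrow_board between -0.062 and -0.042 m and y of espresso_cup_center in the frame of narrow_board between -0.01 and 0.01 m and z of espresso_cup_center in the frame of narrow_board between 0.037 and 0.043 m and contact force between the fingers and espresso_cup below 0.05 N and x of tumbler_center in the frame of narrow_board between 0.042 and 0.062 m and y of tumbler_center in the frame of narrow_board between -0.01 and 0.01 m and z of tumbler_center in the frame of narrow_board between 0.044 and 0.05 m and contact force between the fingers and tumbler below 0.05 N); the robot touches nothing.
It fails at once if a piece of the orders is dropped or thrown: it moves faster than 0.75 m/s while out of the fingers (a fall of about 28 mm) ((linear speed of beaker above 0.75 m/s and contact force between the fingers and beaker below 0.05 N) or (linear speed of espresso_cup above 0.75 m/s and contact force between the fingers and espresso_cup below 0.05 N) or (linear speed of milk_jug above 0.75 m/s and contact force between the fingers and milk_jug below 0.05 N) or (linear speed of sugar_box above 0.75 m/s and contact force between the fingers and sugar_box below 0.05 N) or (linear speed of tumbler above 0.75 m/s and contact force between the fingers and tumbler below 0.05 N)).
It fails at once if the cocoa shaker, the tamper or the stack of paper cups is pushed more than 30 mm from where it stood, or tipped over (distance of any of shaker_center, tamper_center, paper_cups_center from where it was at the start of the episode above 0.03 m or angle between any of shaker_center, tamper_center, paper_cups_center's own z axis and vertical above 0.5 rad).
It also fails if it takes over 125 s, if anything falls off the work surface, if the arm or the gripper's body presses on something with over 40 N, if the wrist force passes 120 N, or if a joint passes its speed limit or range.

ROBOT

A 6-joint arm with a two-finger parallel gripper is mounted at the origin on the work surface. World frame = base frame: x ahead of the robot, y to its left, z up, the work surface at z = 0. Lengths are in m, angles in rad, forces in N, time in s.
With the tool pointing down it reaches from about 0.35 to 0.775 m from the base axis. Payload 5.5 kg.
Tool frame: the origin (TCP) lies midway between the tips of the shut fingers; the grasp point (between the pads) lies tcp_to_grasp behind it (tcp_to_grasp is the distance from the TCP to the grasp point, in m); x points along the fingers, z is the direction in which the jaws open and shut, and the axes are right-handed (so a half turn about x gives the same grasp; the last joint's range is limited). The gripper opens to 85 mm and grips with 20 to 120 N. Pads are 22 mm wide; open, the fingers measure 114 mm over their backs; the gripper's body (76 mm by 85 mm) begins 54 mm behind the grasp point. The pads swing forward as they close: fully open they stand 13 mm farther back than shut.
Start: joints at [1.081, 0.313, 0.046, 1.304, 0, 1.431], TCP at [0.197, 0.54, 0.207] pointing down, gripper open.
Joint ranges: [-2.76, 2.76], [-0.86, 1.69], [-1.03, 1.26], [-2.2, 2.34], [-1.47, 1.5], [-3.14, 3.14]. Speed limits (rad/s): [2.57, 2.57, 3.14, 3.14, 3.14, 3.14].

INTERFACE

Orientations are given as a 3x3 rotation matrix whose columns are the frame's x, y, z axes.
In Python, from bench import read_state, grab_frame, finish_job, tcp_to_grasp gives the robot as it stands.
- The arm moves only by the tool move_arm, never from a script. Its argument "targets" is a list that holds one entry, the list of rows, each a list of 6 numbers: the shift along the tool's x, y, z in mm, then the turn, a rotation vector about the tool's x, y, z in degrees. In form: [[[x, y, z, ax, ay, az], ...]]. A call has 1 to 12 rows; each row is the pose to reach, as a shift and turn from the pose commanded when the call began, along the tool's axes at that moment; what a row does not reach only later rows make up. A row lasts 1/12 s, in which the tool goes at most 41.7 mm and 7.16 degrees, less where a joint would pass 70% of its speed; a pose out of reach is approached as far as the arm can. A call with a gripper value outside its range is refused whole. "fingers" is the gripper's target within -1 to 1 (fully open at 1, half-way at 0, shut at -1), set as the call begins (left out, the last holds). The fingers move at their own pace and stop on an object; "newtons" is the grip in N (left out, the last holds). Time passes only in rows, so rows that repeat a pose let the fingers close. It gives the time, the measured TCP pose, the force and the opening at its end, in the units of the state.
- read_state(): the state, without advancing time (a new reading comes with each control period).
- grab_frame(name): name is "side" or "top" or "wrist"; returns a dict with "image" (384x512x3 uint8, red, green, blue), "fx", "fy", "cx", "cy" (pixels), "k1" (the pictures are not rectified: a ray, as slopes to the right and down, at radius r is drawn at 1 + k1 r^2 times it, then the intrinsics apply), "R" (3x3) and "t" (3): a world point X has camera coordinates R X + t. Camera axes: x right, y down, z forward; pixel columns grow to the right and rows downward; lengths in m; the calibration is good to about 2 mm. A picture is of the moment at which its call begins. There is no depth.
- finish_job(): hands the job in, once; it reports no verdict.
The state is a dict: "time": time; "joints": joint angles; "joint_velocities": joint speeds; "joint_torque": joint torques, N m; "tcp_pos": TCP position; "orientation": TCP orientation; "ft_force": force on the tool from outside, world axes, zero at the start; "moment": the same for the moment, N m; "grip_width": opening from 0.0 (shut) to 1.0 (fully open).
Only numpy, scipy, OpenCV 4.12 (cv2) and the standard library are available. Lean on these libraries where they do the work, as an engineer would, in place of code of your own. Each camera call takes 0.05 s, during which the arm holds its last target.

## Working session

There is one attempt and no reset: what is moved stays moved. The work goes in short steps, Python scripts to look and compute and a tool call to move; the robot and the scene stay as the last step left them, time stands still between calls to the robot, and variables do not carry over. Pictures are saved under pics/ and viewed, and the job is handed in when it is done.

Besides the shell and the picture viewer there is one more tool, called after "Request:" as name([rows], argument=value, ...), one row to a line, values as JSON. move_arm: Moves the arm, as the interface text tells. Its arguments: {"type":"object","properties":{"targets":{"type":"array"},"fingers":{"type":"number"},"newtons":{"type":"number"}},"required":["targets"]}

```bash
ls; mkdir -p pics; python3 - <<'E'
from bench import *
import cv2
s=read_state();print({k:(v if not hasattr(v,'tolist') else v.tolist()) for k,v in s.items()});print(tcp_to_grasp)
for n in("side","top","wrist"):
    f=grab_frame(n);print(n,f["fx"],f["cx"],f["cy"],f["k1"],f["R"],f["t"])
    cv2.imwrite(f"pics/{n}0.png",cv2.cvtColor(f["image"],cv2.COLOR_RGB2BGR))
E
```

```text
pics
{'time': 0.0, 'joints': [1.0814237104294875, 0.3140030476438478, 0.04495080293728503, 1.303574453375553, -2.197769090728484e-05, 1.4311815345943757], 'joint_velocities': [0.0011270709953651594, 0.0008652385969516763, 0.00016620326921393301, -0.0012935382449797469, -0.0012021834202454854, -1.089937171523929e-05], 'joint_torque': [-0.002001178727368824, -48.062782287597656, 29.85309362411499, 0.01927004603203386, -0.00022209290364116896, -5.353521999040822e-06], 'tcp_pos': [0.1967938186607458, 0.5396800100338498, 0.2058958708726371], 'orientation': [[-0.0008410081158839978, -0.939455635797102, 0.3426695216595896], [-0.001625867052979105, 0.3426704745111507, 0.9394542577766248], [-0.9999983246294342, 0.0002329535699654478, -0.0018156186161157597]], 'ft_force': [0.6027380068833972, -0.05553762666356088, -0.21337427261828587], 'moment': [-0.05432523381153187, 0.007156137256516908, 0.005329530987583394], 'grip_width': 1.0009070691401338}
0.0187
side 489.15194044437783 250.9149762779253 195.52268655233422 -0.11549445869352568 [[-0.99076679 -0.13520393 -0.0100529 ]
 [-0.06026197  0.50559003 -0.86066673]
 [ 0.12144817 -0.8521142  -0.50906947]] [0.62984519 0.11611543 1.28089774]
top 374.2228175978192 259.4797009931861 198.351844509714 -0.08315274255529365 [[-0.02173817 -0.99975753  0.00351305]
 [-0.98399638  0.0207736  -0.17697341]
 [ 0.17685752 -0.00730391 -0.98420936]] [-0.00965002  0.65361004  1.03456195]
wrist 306.93088338873537 255.11392550029967 190.8976090485624 -0.0357673209795735 [[ 0.34251066  0.939512   -0.00191085]
 [ 0.89190754 -0.32451531  0.31494565]
 [ 0.29527511 -0.10957654 -0.94910779]] [-0.5741131  -0.04022693  0.38164001]
```

View pics/side0.png

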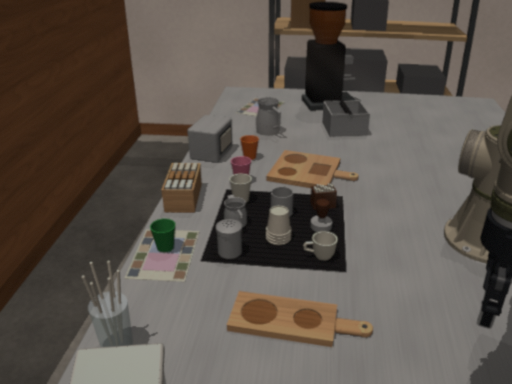

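View pics/top0.png

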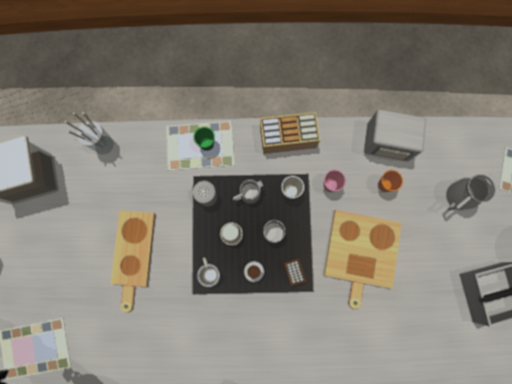

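View pics/wrist0.png

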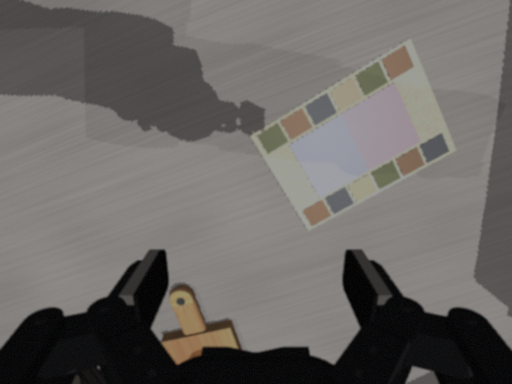

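```bash
cat > h.py <<'E'
from bench import *
import numpy as np, cv2
def und(f,uv):
    K=np.array([[f["fx"],0,f["cx"]],[0,f["fy"],f["cy"]],[0,0,1.]])
    return cv2.undistortPoints(np.array(uv,float).reshape(-1,1,2),K,np.array([f["k1"],0,0,0.])).reshape(-1,2)
def ray(f,uv):
    n=und(f,uv);R=np.array(f["R"]);t=np.array(f["t"])
    d=np.c_[n,np.ones(len(n))]@R
    return -R.T@t,d
def onplane(f,uv,z):
    c,d=ray(f,uv);return c+d*((z-c[2])/d[:,2])[:,None]
def proj(f,X):
    K=np.array([[f["fx"],0,f["cx"]],[0,f["fy"],f["cy"]],[0,0,1.]])
    R=np.array(f["R"]);t=np.array(f["t"],float)
    return cv2.projectPoints(np.array(X,float).reshape(-1,1,3),cv2.Rodrigues(R)[0],t,K,np.array([f["k1"],0,0,0.]))[0].reshape(-1,2)
def crop(im,x0,y0,x1,y1,s,name):
    c=cv2.resize(im[y0:y1,x0:x1],None,fx=s,fy=s,interpolation=cv2.INTER_CUBIC)
    cv2.imwrite(name,cv2.cvtColor(c,cv2.COLOR_RGB2BGR))
E
python3 - <<'E'
from h import *
import pickle
F={n:grab_frame(n) for n in("side","top")}
pickle.dump(F,open("f0.pkl","wb"))
crop(F["top"]["image"],185,165,320,300,4.4,"pics/topmat.png")
crop(F["top"]["image"],105,200,165,320,5,"pics/topnb.png")
crop(F["top"]["image"],315,200,410,315,5,"pics/topsb.png")
crop(F["side"]["image"],200,140,370,275,4.4,"pics/sidemat.png")
E
```

```text
(no output)
```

View pics/topmat.png

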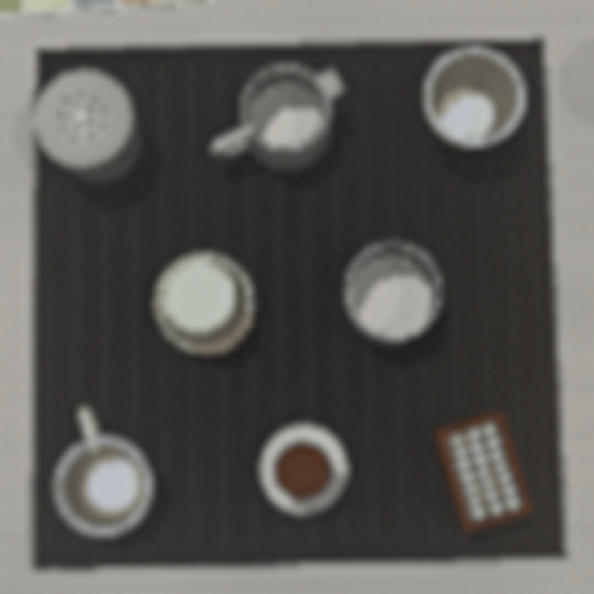

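View pics/sidemat.png

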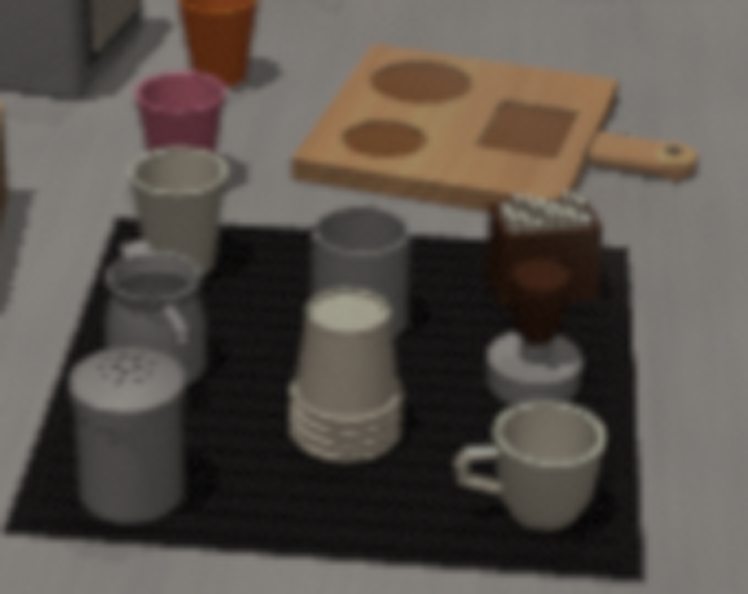

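View pics/topnb.png

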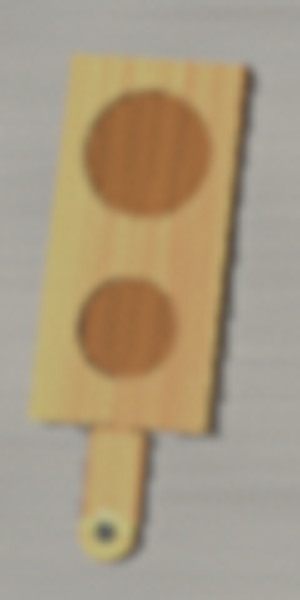

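View pics/topsb.png

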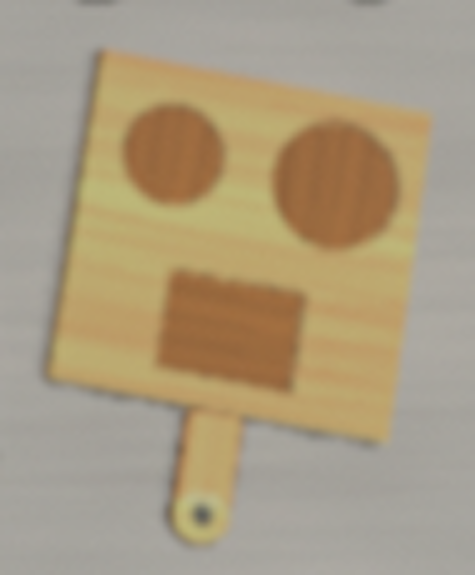

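```bash
python3 - <<'E'
from h import *
import pickle
F=pickle.load(open("f0.pkl","rb"));T=F["top"];S=F["side"]
c=lambda u,v:(185+(u+.5)/4.4-.5,165+(v+.5)/4.4-.5)
P={"shaker":(84,120,.091-.008),"jug":(288,110,.07),"beaker":(474,98,.076),"paper":(202,298,.09),"tumbler":(393,292,.072),"cup":(104,486,.058),"tamper":(303,468,.09),"sugar":(483,472,.06)}
for k,(u,v,z) in P.items():
    X=onplane(T,[c(u,v)],z)[0]
    q=proj(S,X)[0];print(k,X.round(4),"r",np.hypot(*X[:2]).round(3),"side crop",((q-[200,140])*4.4).round(0))
hsv=cv2.cvtColor(T["image"],cv2.COLOR_RGB2HSV)
for nm,(x0,y0,x1,y1) in {"nb":(105,200,165,320),"sb":(315,200,410,315)}.items():
    im=T["image"][y0:y1,x0:x1];im=cv2.resize(im,None,fx=4,fy=4,interpolation=cv2.INTER_CUBIC)
    h=cv2.cvtColor(im,cv2.COLOR_RGB2HSV)
    m=(h[...,1]>75).astype(np.uint8)
    mo=cv2.morphologyEx(m,cv2.MORPH_OPEN,np.ones((65,65),np.uint8))
    cs,_=cv2.findContours(mo,0,2);k=max(cs,key=cv2.contourArea)
    cor=cv2.boxPoints(cv2.minAreaRect(k))
    g=lambda p:(np.array(p,float)+.5)/4-.5+[x0,y0]
    W=onplane(T,g(cor),.018)
    print(nm,W.round(4).tolist(),"mean",W.mean(0).round(4),[np.linalg.norm(W[i]-W[i-1]).round(4) for i in range(4)])
    vin=h[...,2].copy(); er=cv2.erode(mo,np.ones((13,13)))
    vals=vin[er>0]; th,_=cv2.threshold(vals,0,255,cv2.THRESH_OTSU)
    d=((vin<th)&(er>0)).astype(np.uint8);d=cv2.morphologyEx(d,cv2.MORPH_OPEN,np.ones((15,15),np.uint8))
    for q in cv2.findContours(d,0,2)[0]:
        a=cv2.contourArea(q)
        if a<1500: continue
        mm=cv2.moments(q);ce=(mm["m10"]/mm["m00"],mm["m01"]/mm["m00"])
        w=onplane(T,g(q.reshape(-1,2)),.018)
        print("  recess",g(ce).round(1),onplane(T,[g(ce)],.0165)[0].round(4),"ext",np.ptp(w[:,:2],axis=0).round(4), cv2.minAreaRect((w[:,:2]*1000).astype(np.float32)))
E
```

```text
shaker [0.671  0.1359 0.083 ] r 0.685 side crop [127. 375.]
jug [0.6775 0.0032 0.07  ] r 0.677 side crop [155. 271.]
beaker [ 0.6817 -0.1192  0.076 ] r 0.692 side crop [178. 168.]
paper [0.5529 0.0595 0.09  ] r 0.556 side crop [350. 305.]
tumbler [ 0.5558 -0.0626  0.072 ] r 0.559 side crop [361. 227.]
cup [0.4358 0.1261 0.058 ] r 0.454 side crop [547. 430.]
tamper [ 0.4452 -0.0025  0.09  ] r 0.445 side crop [537. 262.]
sugar [ 0.4396 -0.1177  0.06  ] r 0.455 side crop [544. 211.]
nb [[0.4121, 0.4221, 0.018], [0.6361, 0.4066, 0.018], [0.6223, 0.2948, 0.018], [0.4003, 0.3134, 0.018]] mean [0.5177 0.3592 0.018 ] [np.float64(0.1093), np.float64(0.2245), np.float64(0.1126), np.float64(0.2228)]
  recess [129.6 265. ] [0.4677 0.3666 0.0165] ext [0.0582 0.0608] ((467.70709228515625, 366.0594482421875), (60.90247344970703, 58.111839294433594), 89.459716796875)
  recess [133.7 230.1] [0.5714 0.3574 0.0165] ext [0.0765 0.0779] ((571.90283203125, 356.877197265625), (78.06350708007812, 76.23687744140625), 89.15731811523438)
sb [[0.417, -0.2065, 0.018], [0.6198, -0.2473, 0.018], [0.5839, -0.4554, 0.018], [0.3811, -0.4084, 0.018]] mean [ 0.5004 -0.3294  0.018 ] [np.float64(0.2051), np.float64(0.2069), np.float64(0.2112), np.float64(0.2082)]
  recess [360.9 265.7] [ 0.4515 -0.3206  0.0165] ext [0.071  0.0896] ((452.1671447753906, -319.8906555175781), (84.6919174194336, 61.74795913696289), 78.10684967041016)
  recess [381.8 236.4] [ 0.5365 -0.3897  0.0165] ext [0.0756 0.0787] ((536.7379150390625, -389.62799072265625), (78.54625701904297, 75.23676300048828), 88.33142852783203)
  recess [349.2 230.1] [ 0.558  -0.2917  0.0165] ext [0.0599 0.0621] ((558.3931884765625, -291.4371643066406), (61.84623336791992, 59.459686279296875), 88.50918579101562)
```

```bash
cat >> h.py <<'E'
from scipy.spatial.transform import Rotation as Ro
def plan(x,y,z,jaw):
    s=read_state();R=np.array(s["orientation"]);p=np.array(s["tcp_pos"])
    a=np.radians(jaw);zt=np.array([np.cos(a),np.sin(a),0]);xt=np.array([0,0,-1.])
    Rt=np.c_[xt,np.cross(zt,xt),zt]
    sh=R.T@(np.array([x,y,z])-p)*1000
    rv=Ro.from_matrix(R.T@Rt).as_rotvec(degrees=True)
    print("t",round(s["time"],2),"shift",sh.round(1),"turn",rv.round(1),"| tcp",p.round(4),"jaw",np.degrees(np.arctan2(R[1,2],R[0,2])).round(1),"w",round(s["grip_width"],3),"f",np.round(s["ft_force"],1))
E
python3 -c "
from h import *
plan(.4358,.1261,.12,104)
from h import onplane"
```

```text
t 0.25 shift [  86.6 -366.2 -306.9] turn [-34.  -0.  -0.] | tcp [0.1969 0.54   0.2064] jaw 70.0 w 1.002 f [-0.4  0.3  0.4]
```

Request:
move_arm([
  [[2,-10,-8,-1,0,0],[6,-38,-32,-5,0,0],[12,-66,-56,-9,0,0],[20,-100,-84,-13,0,0],[28,-136,-114,-17,0,0],[36,-174,-146,-20,0,0],[44,-212,-178,-24,0,0],[52,-250,-210,-28,0,0],[58,-288,-242,-31,0,0],[66,-324,-272,-33,0,0],[74,-352,-295,-34,0,0],[80,-366,-307,-34,0,0]],
], fingers=1, newtons=40)

```text
time: 1.25
tcp_pos: [0.4259, 0.1432, 0.1319]
orientation: [[0.002, -0.97, -0.242], [0.0, -0.242, 0.97], [-1.0, -0.002, 0.0]]
ft_force: [1.0, 0.9, 0.0]
grip_width: 1.004
```

```bash
python3 - <<'E'
from h import *
plan(.4358,.1261,.010,104)
f=grab_frame("wrist");cv2.imwrite("pics/w1.png",cv2.cvtColor(f["image"],cv2.COLOR_RGB2BGR))
print(proj(f,[[.4358,.1261,.058],[.671,.1359,.083],[.4452,-.0025,.09],[.5529,.0595,.09]]))
E
```

```text
t 1.25 shift [121.9  -5.3 -19. ] turn [0.  0.  0.1] | tcp [0.4259 0.1432 0.1319] jaw 104.0 w 1.004 f [1.  0.9 0. ]
[[231.66351434 198.87675846]
 [189.37943251 419.54367215]
 [ 53.32647383 185.28588627]
 [122.61436572 319.48878767]]
```

View pics/w1.png

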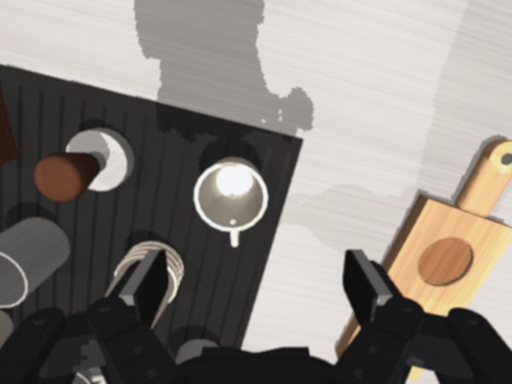

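Request:
move_arm([
  [[10,0,0,0,0,0],[25,0,0,0,0,0],[25,0,0,0,0,0],[25,0,0,0,0,0]],
])

```text
time: 1.63
tcp_pos: [0.4234, 0.1457, 0.1059]
orientation: [[-0.003, -0.97, -0.242], [-0.0, -0.242, 0.97], [-1.0, 0.003, 0.001]]
ft_force: [-0.8, 0.6, 0.0]
grip_width: 0.999
```

```bash
python3 - <<'E'
from h import *
plan(.4358,.1261,.010,104)
E
```

```text
t 1.63 shift [ 95.9  -7.6 -22.1] turn [ 0.   0.  -0.1] | tcp [0.4234 0.1457 0.1059] jaw 104.0 w 0.999 f [-0.8  0.6  0. ]
```

Request:
move_arm([
  [[0,-4,-11,0,0,0],[5,-8,-22,0,0,0],[25,-8,-22,0,0,0],[45,-8,-22,0,0,0],[65,-8,-22,0,0,0],[82,-8,-22,0,0,0],[92,-8,-22,0,0,0],[96,-8,-22,0,0,0],[96,-8,-22,0,0,0],[96,-8,-22,0,0,0]],
])

```text
time: 2.47
tcp_pos: [0.4388, 0.1256, 0.0111]
orientation: [[0.001, -0.97, -0.241], [0.0, -0.241, 0.97], [-1.0, -0.001, -0.0]]
ft_force: [0.1, -0.2, 0.0]
grip_width: 0.997
```

```bash
python3 - <<'E'
from h import *
plan(.4358,.1261,.010,104)
f=grab_frame("wrist");cv2.imwrite("pics/w2.png",cv2.cvtColor(f["image"],cv2.COLOR_RGB2BGR))
E
```

```text
t 2.47 shift [1.1 2.8 1.2] turn [-0.  -0.   0.1] | tcp [0.4388 0.1256 0.0111] jaw 104.0 w 0.997 f [ 0.1 -0.2  0. ]
```

View pics/w2.png

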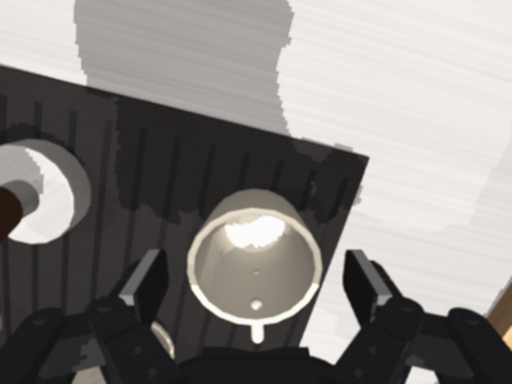

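Request:
move_arm([
  [[0,2,1,0,0,0],[0,2,1,0,0,0],[0,2,1,0,0,0],[0,2,1,0,0,0],[0,2,1,0,0,0],[0,2,1,0,0,0],[0,2,1,0,0,0],[0,2,1,0,0,0]],
], fingers=-1, newtons=40)

```text
time: 3.18
tcp_pos: [0.4369, 0.1262, 0.0121]
orientation: [[0.003, -0.97, -0.241], [0.0, -0.241, 0.97], [-1.0, -0.003, -0.001]]
ft_force: [-1.1, -0.9, 7.6]
grip_width: 0.706
```

```bash
python3 - <<'E'
from h import *
plan(.4677,.3666,.10,150)
f=grab_frame("wrist");cv2.imwrite("pics/w3.png",cv2.cvtColor(f["image"],cv2.COLOR_RGB2BGR))
E
```

```text
t 3.18 shift [-87.8 -88.2 225.8] turn [-46.   -0.1   0.1] | tcp [0.4369 0.1262 0.0121] jaw 104.0 w 0.706 f [-1.1 -0.9  7.6]
```

View pics/w3.png

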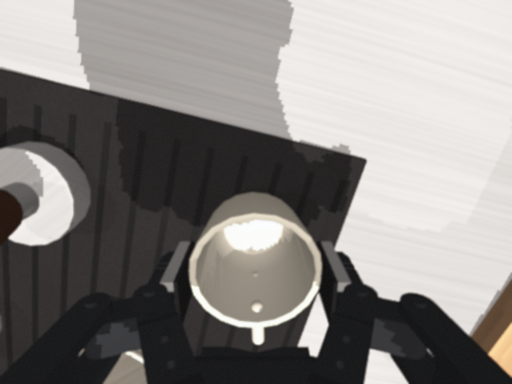

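Request:
move_arm([
  [[0,0,0,0,0,0],[-3,0,0,0,0,0],[-9,0,0,0,0,0],[-15,0,0,0,0,0],[-20,0,0,0,0,0],[-20,0,0,0,0,0],[-20,0,0,0,0,0]],
])

```text
time: 3.82
tcp_pos: [0.4363, 0.1262, 0.0311]
orientation: [[0.001, -0.97, -0.241], [0.0, -0.241, 0.97], [-1.0, -0.001, -0.0]]
ft_force: [0.2, 0.8, -1.9]
grip_width: 0.704
```

```bash
python3 - <<'E'
from h import *
plan(.4677,.3666,.10,150)
f=grab_frame("side");crop(f["image"],260,180,400,290,5,"pics/s1.png")
E
```

```text
t 3.82 shift [-68.8 -88.6 225.7] turn [-46.   -0.    0.1] | tcp [0.4363 0.1262 0.0311] jaw 104.0 w 0.704 f [ 0.2  0.8 -1.9]
```

View pics/s1.png

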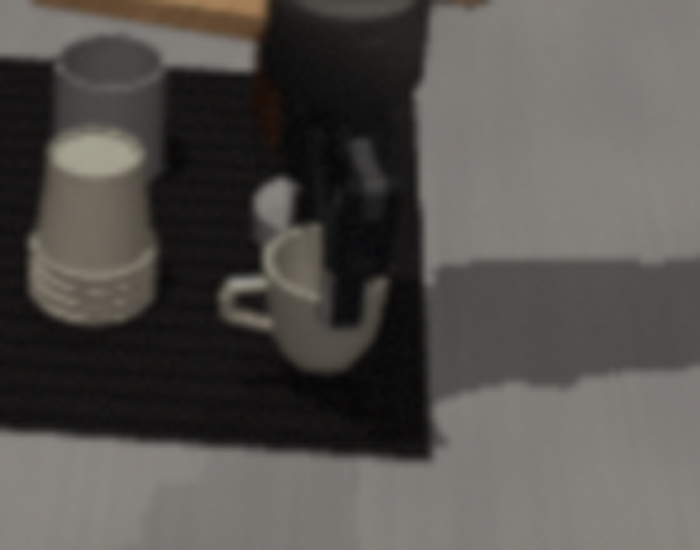

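Request:
move_arm([
  [[-14,0,0,0,0,0],[-34,-4,10,-2,0,0],[-52,-14,36,-7,0,0],[-66,-26,66,-13,0,0],[-69,-39,98,-19,0,0],[-69,-51,130,-25,0,0],[-69,-63,160,-31,0,0],[-69,-74,188,-37,0,0],[-69,-83,210,-42,0,0],[-69,-88,223,-45,0,0],[-69,-89,226,-46,0,0],[-69,-89,226,-46,0,0]],
])

```text
time: 4.87
tcp_pos: [0.4671, 0.3675, 0.0988]
orientation: [[-0.001, -0.5, -0.866], [-0.001, -0.866, 0.5], [-1.0, 0.001, 0.001]]
ft_force: [-0.3, -0.5, -0.6]
grip_width: 0.7
```

```bash
python3 - <<'E'
from h import *
plan(.4677,.3666,.0215,150)
E
```

```text
t 4.87 shift [77.3  0.4 -1. ] turn [ 0.   0.  -0.1] | tcp [0.4671 0.3675 0.0988] jaw 150.0 w 0.7 f [-0.3 -0.5 -0.6]
```

Request:
move_arm([
  [[10,0,-1,0,0,0],[30,0,-1,0,0,0],[48,0,-1,0,0,0],[60,0,-1,0,0,0],[68,0,-1,0,0,0],[72,0,-1,0,0,0],[74,0,-1,0,0,0],[75,0,-1,0,0,0],[75,0,-1,0,0,0],[75,0,-1,0,0,0]],
])

```text
time: 5.7
tcp_pos: [0.4691, 0.3667, 0.0255]
orientation: [[0.001, -0.501, -0.866], [0.001, -0.866, 0.501], [-1.0, -0.001, -0.001]]
ft_force: [-0.3, 0.2, -2.1]
grip_width: 0.703
```

```bash
python3 - <<'E'
from h import *
plan(.4677,.3666,.0215,150)
f=grab_frame("side");crop(f["image"],210,260,390,384,4.4,"pics/s2.png")
f=grab_frame("wrist");cv2.imwrite("pics/w4.png",cv2.cvtColor(f["image"],cv2.COLOR_RGB2BGR))
E
```

```text
t 5.7 shift [4.  0.8 1.2] turn [-0.1 -0.   0.1] | tcp [0.4691 0.3667 0.0255] jaw 149.9 w 0.703 f [-0.3  0.2 -2.1]
```

View pics/s2.png

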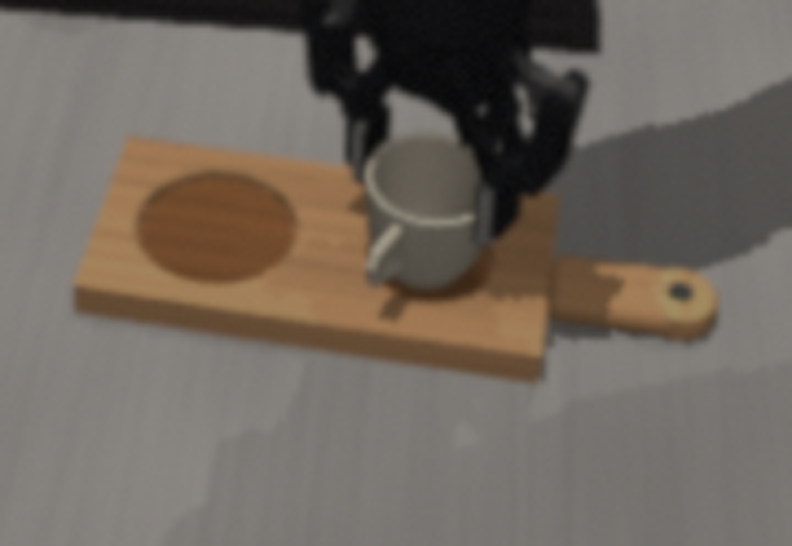

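View pics/w4.png

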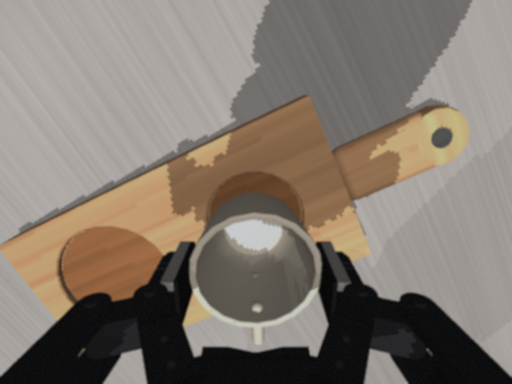

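Request:
move_arm([
  [[1,0,1,0,0,0],[2,1,1,0,0,0],[3,1,1,0,0,0],[3,1,1,0,0,0]],
])

```text
time: 6.13
tcp_pos: [0.4669, 0.366, 0.0214]
orientation: [[-0.0, -0.501, -0.866], [-0.0, -0.866, 0.501], [-1.0, 0.0, 0.0]]
ft_force: [-0.0, 0.3, -2.1]
grip_width: 0.707
```

Request:
move_arm([
  [[1,0,0,0,0,0],[1,0,0,0,0,0],[1,0,0,0,0,0]],
])

```text
time: 6.38
tcp_pos: [0.4673, 0.3663, 0.0212]
orientation: [[0.0, -0.501, -0.866], [0.001, -0.866, 0.501], [-1.0, -0.001, -0.0]]
ft_force: [-1.7, -0.2, 2.9]
grip_width: 0.702
```

Request:
move_arm([
  [[0,0,0,0,0,0],[0,0,0,0,0,0],[0,0,0,0,0,0],[0,0,0,0,0,0],[-4,0,0,0,0,0],[-14,0,0,0,0,0],[-34,0,0,0,0,0],[-60,0,0,0,0,0],[-80,0,0,0,0,0],[-90,0,0,0,0,0]],
], fingers=1)

```text
time: 7.22
tcp_pos: [0.4687, 0.367, 0.1146]
orientation: [[0.004, -0.501, -0.866], [0.003, -0.866, 0.501], [-1.0, -0.004, -0.002]]
ft_force: [0.4, 1.2, 0.8]
grip_width: 1.003
```

```bash
python3 - <<'E'
from h import *
plan(.5558,-.0626,.12,0)
f=grab_frame("side");crop(f["image"],210,260,390,384,4.4,"pics/s3.png")
f=grab_frame("wrist");cv2.imwrite("pics/w5.png",cv2.cvtColor(f["image"],cv2.COLOR_RGB2BGR))
print(proj(f,[[.4677,.3666,.067]]))
E
```

```text
t 7.22 shift [  -6.1  328.3 -290.5] turn [150.    0.3   0.3] | tcp [0.4687 0.367  0.1146] jaw 150.0 w 1.003 f [0.4 1.2 0.8]
[[255.21590458 200.54476917]]
```

View pics/s3.png

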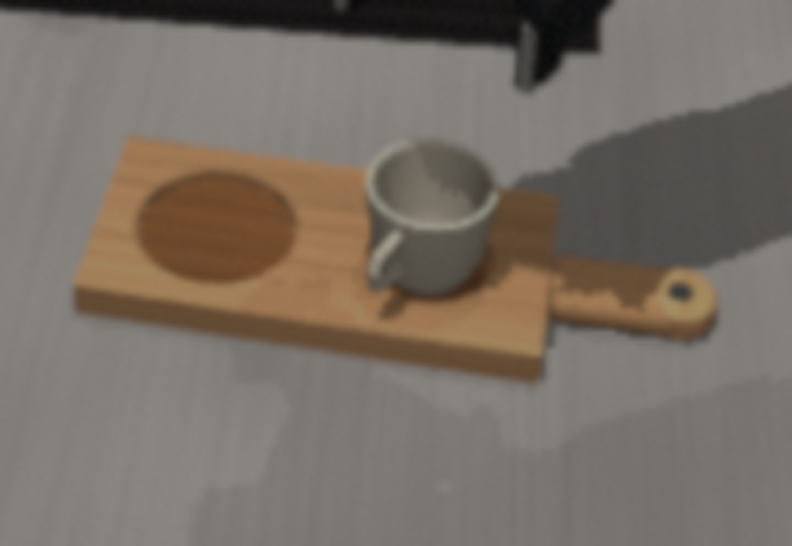

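View pics/w5.png

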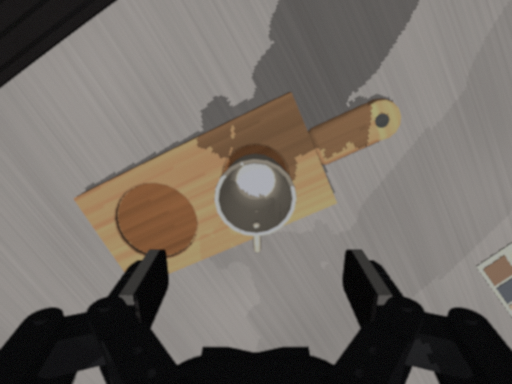

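```bash
python3 - <<'E'
from h import *
plan(.5558,-.0626,.13,150)
E
```

```text
t 7.32 shift [ -17.2  328.3 -290.4] turn [-0.  -0.1  0.3] | tcp [0.4688 0.3671 0.1135] jaw 150.0 w 1.003 f [-0.   0.1 -1.3]
```

Request:
move_arm([
  [[-4,10,-9,0,0,0],[-12,34,-30,0,0,0],[-17,62,-55,0,0,0],[-17,92,-82,0,0,0],[-17,124,-110,0,0,0],[-17,157,-139,0,0,0],[-17,190,-168,0,0,0],[-17,222,-196,0,0,0],[-17,252,-223,0,0,0],[-17,282,-249,0,0,0],[-17,308,-272,0,0,0],[-17,324,-286,0,0,0]],
])

```text
time: 8.32
tcp_pos: [0.5518, -0.062, 0.1261]
orientation: [[-0.002, -0.504, -0.864], [-0.001, -0.864, 0.504], [-1.0, 0.002, 0.001]]
ft_force: [0.3, 0.0, 0.2]
grip_width: 1.001
```

Request:
move_arm([
  [[0,4,-4,0,0,0],[0,4,-4,0,0,0]],
])

```text
time: 8.48
tcp_pos: [0.553, -0.065, 0.1261]
orientation: [[-0.002, -0.504, -0.864], [0.001, -0.864, 0.504], [-1.0, 0.001, 0.002]]
ft_force: [-0.4, 0.2, -0.0]
grip_width: 1.002
```

```bash
python3 - <<'E'
from h import *
plan(.5558,-.0626,.0155,150)
f=grab_frame("wrist");cv2.imwrite("pics/w6.png",cv2.cvtColor(f["image"],cv2.COLOR_RGB2BGR))
print(proj(f,[[.5558,-.0626,.072],[.6817,-.1192,.076],[.6775,.0032,.07],[.4396,-.1177,.06]]))
E
```

```text
t 8.48 shift [110.6  -3.6  -1.4] turn [-0.2  0.1 -0. ] | tcp [ 0.553  -0.065   0.1261] jaw 149.8 w 1.002 f [-0.4  0.2 -0. ]
[[252.0181661  204.48653573]
 [ 77.11609712 223.58649166]
 [173.22055894 325.25899745]
 [354.04505471  58.37273378]]
```

View pics/w6.png

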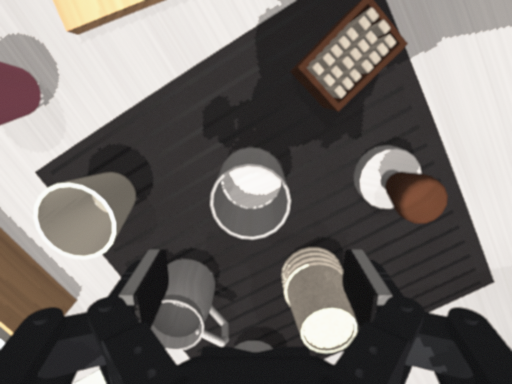

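Request:
move_arm([
  [[8,-1,-1,0,0,0],[26,-2,-1,0,0,0],[50,-2,-1,0,0,0],[74,-2,-1,0,0,0],[94,-2,-1,0,0,0],[106,-2,-1,0,0,0],[110,-2,-1,0,0,0],[110,-2,-1,0,0,0]],
])

```text
time: 9.2
tcp_pos: [0.5542, -0.0598, 0.016]
orientation: [[-0.003, -0.499, -0.867], [0.001, -0.867, 0.499], [-1.0, 0.001, 0.003]]
ft_force: [-0.6, -0.3, -0.9]
grip_width: 1.001
```

Request:
move_arm([
  [[0,0,0,0,0,0],[0,0,0,0,0,0],[0,0,0,0,0,0],[0,0,0,0,0,0],[0,0,0,0,0,0],[0,0,0,0,0,0],[0,0,0,0,0,0]],
], fingers=-1)

```text
time: 9.78
tcp_pos: [0.5572, -0.0616, 0.0193]
orientation: [[0.003, -0.5, -0.866], [0.0, -0.866, 0.5], [-1.0, -0.002, -0.003]]
ft_force: [0.3, 2.2, 6.9]
grip_width: 0.722
```

```bash
python3 - <<'E'
from h import *
plan(.5714,.3574,.12,120)
f=grab_frame("wrist");cv2.imwrite("pics/w7.png",cv2.cvtColor(f["image"],cv2.COLOR_RGB2BGR))
E
```

```text
t 9.78 shift [-100.4 -370.1  197.1] turn [30.  -0.1  0.1] | tcp [ 0.5572 -0.0616  0.0193] jaw 150.0 w 0.722 f [0.3 2.2 6.9]
```

View pics/w7.png

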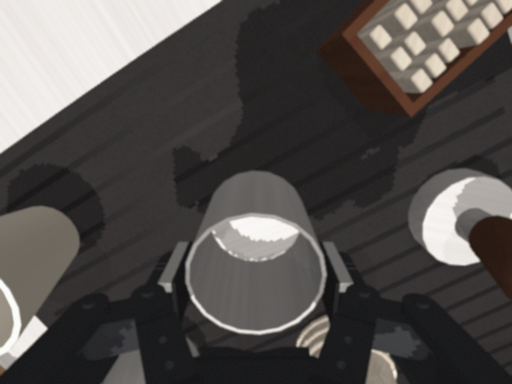

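Request:
move_arm([
  [[-4,0,0,0,0,0],[-14,0,0,0,0,0],[-32,0,0,0,0,0],[-56,0,0,0,0,0],[-82,0,0,0,0,0],[-104,0,0,0,0,0],[-115,-8,4,1,0,0],[-118,-28,15,3,0,0],[-118,-54,29,6,0,0],[-118,-82,44,8,0,0],[-118,-112,60,10,0,0],[-118,-142,76,12,0,0]],
])

```text
time: 10.83
tcp_pos: [0.5609, 0.1001, 0.1364]
orientation: [[0.0, -0.672, -0.741], [-0.0, -0.741, 0.672], [-1.0, -0.0, -0.0]]
ft_force: [0.1, 0.0, -1.5]
grip_width: 0.722
```

```bash
python3 - <<'E'
from h import *
plan(.5714,.3574,.12,120)
E
```

```text
t 10.83 shift [  16.4 -197.6  165.1] turn [17.8 -0.   0. ] | tcp [0.5609 0.1001 0.1364] jaw 137.8 w 0.722 f [ 0.1  0.  -1.5]
```

Request:
move_arm([
  [[0,-14,12,2,0,0],[0,-38,32,4,0,0],[0,-62,52,7,0,0],[0,-88,73,9,0,0],[4,-114,95,12,0,0],[8,-140,117,14,0,0],[12,-165,138,16,0,0],[20,-184,154,18,0,0],[34,-194,162,18,0,0],[50,-198,165,18,0,0],[60,-198,165,18,0,0],[62,-198,165,18,0,0]],
])

```text
time: 11.83
tcp_pos: [0.5693, 0.3554, 0.0706]
orientation: [[-0.005, -0.866, -0.5], [-0.003, -0.5, 0.866], [-1.0, 0.005, -0.0]]
ft_force: [-0.9, -0.1, -1.4]
grip_width: 0.721
```

```bash
python3 - <<'E'
from h import *
plan(.5714,.3574,.0285,120)
f=grab_frame("wrist");cv2.imwrite("pics/w8.png",cv2.cvtColor(f["image"],cv2.COLOR_RGB2BGR))
E
```

```text
t 11.83 shift [42.1 -3.1  0.7] turn [-0.  -0.  -0.3] | tcp [0.5693 0.3554 0.0706] jaw 120.0 w 0.721 f [-0.9 -0.1 -1.4]
```

View pics/w8.png

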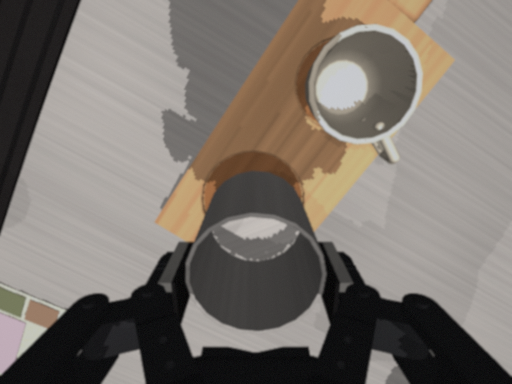

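Request:
move_arm([
  [[8,-1,0,0,0,0],[18,-3,1,0,0,0],[28,-3,1,0,0,0],[34,-3,1,0,0,0],[37,-3,1,0,0,0],[39,-3,1,0,0,0],[39,-3,1,0,0,0],[39,-3,1,0,0,0]],
])

```text
time: 12.55
tcp_pos: [0.5735, 0.3591, 0.0349]
orientation: [[0.0, -0.866, -0.499], [0.0, -0.499, 0.866], [-1.0, -0.0, -0.0]]
ft_force: [1.3, 0.9, -2.4]
grip_width: 0.722
```

```bash
python3 - <<'E'
from h import *
plan(.5714,.3574,.0285,120)
f=grab_frame("side");crop(f["image"],210,240,390,364,4.4,"pics/s4.png")
E
```

```text
t 12.55 shift [ 6.4  2.7 -0.5] turn [-0. -0.  0.] | tcp [0.5735 0.3591 0.0349] jaw 120.0 w 0.722 f [ 1.3  0.9 -2.4]
```

View pics/s4.png

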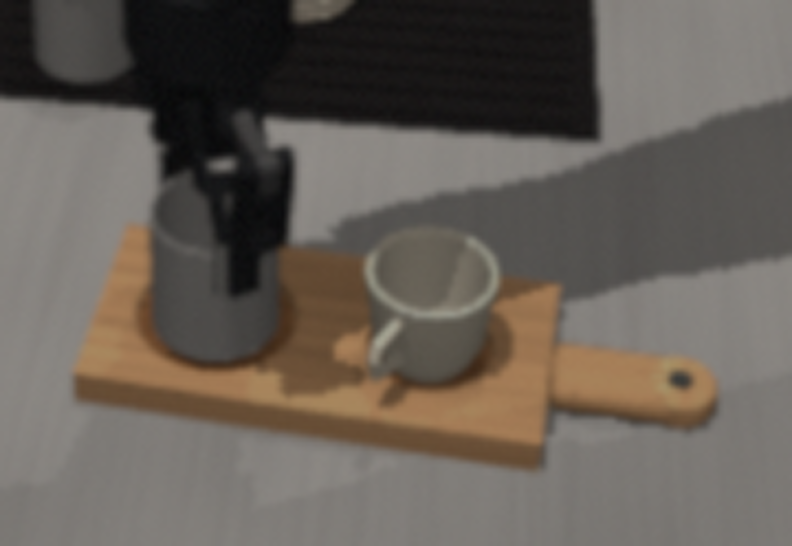

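Request:
move_arm([
  [[1,1,0,0,0,0],[3,2,0,0,0,0],[4,2,0,0,0,0],[5,2,0,0,0,0],[5,2,0,0,0,0]],
])

```text
time: 13.02
tcp_pos: [0.5714, 0.358, 0.0294]
orientation: [[-0.0, -0.866, -0.499], [-0.0, -0.499, 0.866], [-1.0, 0.0, 0.0]]
ft_force: [-0.4, -0.9, -1.5]
grip_width: 0.721
```

Request:
move_arm([
  [[1,0,0,0,0,0],[2,0,0,0,0,0],[2,0,0,0,0,0]],
])

```text
time: 13.27
tcp_pos: [0.5718, 0.3582, 0.0284]
orientation: [[0.001, -0.866, -0.499], [0.0, -0.499, 0.866], [-1.0, -0.001, -0.0]]
ft_force: [-2.3, 0.1, 2.5]
grip_width: 0.721
```

Contact with the floor (force rose to +2.5 N). Release and lift.

Request:
move_arm([
  [[0,0,0,0,0,0],[0,0,0,0,0,0],[0,0,0,0,0,0],[0,0,0,0,0,0],[-4,0,0,0,0,0],[-14,0,0,0,0,0],[-34,0,0,0,0,0],[-60,0,0,0,0,0],[-84,0,0,0,0,0],[-98,0,0,0,0,0],[-104,0,0,0,0,0]],
], fingers=1)

```text
time: 14.18
tcp_pos: [0.5733, 0.3589, 0.1361]
orientation: [[0.005, -0.866, -0.499], [0.003, -0.499, 0.866], [-1.0, -0.006, -0.0]]
ft_force: [-0.9, -0.3, 0.2]
grip_width: 0.996
```

```bash
python3 - <<'E'
from h import *
plan(.6817,-.1192,.14,0)
plan(.6817,-.1192,.14,150)
f=grab_frame("side");crop(f["image"],210,240,390,364,4.4,"pics/s5.png")
f=grab_frame("wrist");cv2.imwrite("pics/w9.png",cv2.cvtColor(f["image"],cv2.COLOR_RGB2BGR))
print(proj(f,[[.4677,.3666,.067],[.5714,.3574,.081]]))
E
```

```text
t 14.18 shift [  -4.6  144.9 -468.4] turn [120.    0.3   0.2] | tcp [0.5733 0.3589 0.1361] jaw 120.0 w 0.996 f [-0.9 -0.3  0.2]
t 14.18 shift [  -4.6  144.9 -468.4] turn [-30.   -0.1   0.3] | tcp [0.5733 0.3589 0.1361] jaw 120.0 w 0.996 f [-0.9 -0.3  0.2]
[[335.53479678  80.68412704]
 [253.57552809 197.2871782 ]]
```

View pics/s5.png

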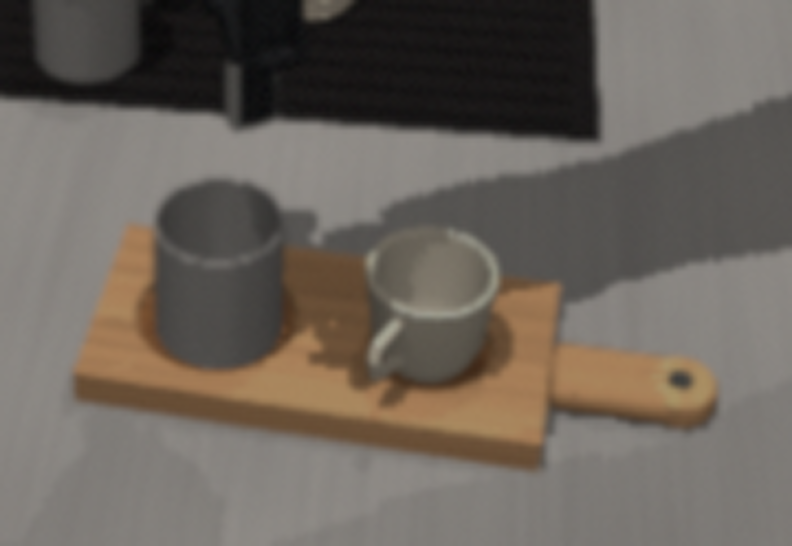

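View pics/w9.png

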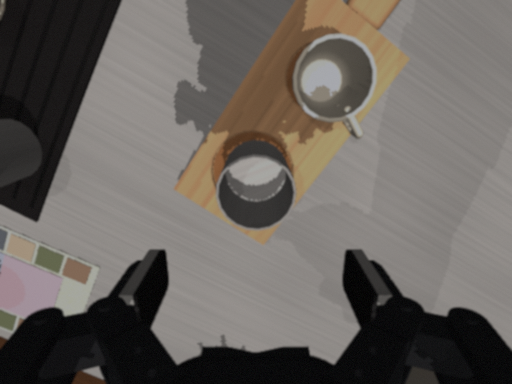

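Request:
move_arm([
  [[0,5,-16,-1,0,0],[0,15,-48,-3,0,0],[0,27,-86,-6,0,0],[0,39,-126,-9,0,0],[0,52,-166,-12,0,0],[0,64,-206,-15,0,0],[0,76,-246,-18,0,0],[0,88,-286,-20,0,0],[0,101,-326,-22,0,0],[0,113,-366,-24,0,0],[0,125,-404,-27,0,0],[0,136,-440,-29,0,0]],
])

```text
time: 15.28
tcp_pos: [0.6727, -0.0934, 0.1299]
orientation: [[-0.002, -0.514, -0.858], [0.001, -0.858, 0.514], [-1.0, 0.001, 0.002]]
ft_force: [0.6, -0.0, 0.3]
grip_width: 1.0
```

Request:
move_arm([
  [[0,15,-20,-1,0,0],[0,20,-24,-1,0,0],[0,20,-24,-1,0,0],[0,20,-24,-1,0,0]],
])

```text
time: 15.62
tcp_pos: [0.6827, -0.12, 0.1302]
orientation: [[-0.003, -0.501, -0.865], [0.001, -0.865, 0.501], [-1.0, 0.0, 0.003]]
ft_force: [-0.7, 0.7, 0.7]
grip_width: 0.998
```

```bash
python3 - <<'E'
from h import *
plan(.6817,-.1192,.0153,150)
f=grab_frame("wrist");cv2.imwrite("pics/w10.png",cv2.cvtColor(f["image"],cv2.COLOR_RGB2BGR))
print(proj(f,[[.6817,-.1192,.076],[.6775,.0032,.07]]))
E
```

```text
t 15.62 shift [114.9  -0.2   1. ] turn [-0.1  0.2 -0. ] | tcp [ 0.6827 -0.12    0.1302] jaw 149.9 w 0.998 f [-0.7  0.7  0.7]
[[255.16405439 200.43428484]
 [327.15150294 306.08575631]]
```

View pics/w10.png

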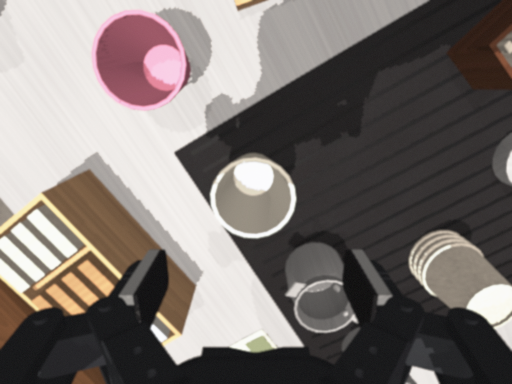

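Request:
move_arm([
  [[8,0,1,0,0,0],[26,0,1,0,0,0],[50,0,1,0,0,0],[74,0,1,0,0,0],[94,0,1,0,0,0],[106,0,1,0,0,0],[113,0,1,0,0,0],[114,0,1,0,0,0],[114,0,1,0,0,0]],
])

```text
time: 16.42
tcp_pos: [0.683, -0.1194, 0.018]
orientation: [[0.0, -0.5, -0.866], [0.0, -0.866, 0.5], [-1.0, -0.0, -0.0]]
ft_force: [0.1, -1.1, 0.3]
grip_width: 0.999
```

Request:
move_arm([
  [[0,0,0,0,0,0],[0,0,0,0,0,0],[0,0,0,0,0,0],[0,0,0,0,0,0],[0,0,0,0,0,0],[0,0,0,0,0,0],[0,0,0,0,0,0],[0,0,0,0,0,0]],
], fingers=-1)

```text
time: 17.08
tcp_pos: [0.6842, -0.1203, 0.02]
orientation: [[0.003, -0.501, -0.866], [-0.001, -0.866, 0.501], [-1.0, -0.001, -0.003]]
ft_force: [-1.5, 0.8, 5.8]
grip_width: 0.744
```

Request:
move_arm([
  [[-3,0,0,0,0,0],[-9,0,0,0,0,0],[-15,0,0,0,0,0],[-20,0,0,0,0,0],[-20,0,0,0,0,0]],
])

```text
time: 17.5
tcp_pos: [0.6838, -0.1204, 0.0393]
orientation: [[0.002, -0.501, -0.866], [-0.001, -0.866, 0.501], [-1.0, -0.001, -0.002]]
ft_force: [0.3, 0.0, -2.4]
grip_width: 0.744
```

```bash
python3 - <<'E'
from h import *
plan(.558,-.2917,.12,167.6)
f=grab_frame("wrist");cv2.imwrite("pics/w11.png",cv2.cvtColor(f["image"],cv2.COLOR_RGB2BGR))
f=grab_frame("side");crop(f["image"],200,140,370,275,4.4,"pics/s6.png")
E
```

```text
t 17.5 shift [-80.9 211.2  22.9] turn [-17.6  -0.1   0. ] | tcp [ 0.6838 -0.1204  0.0393] jaw 150.0 w 0.744 f [ 0.3  0.  -2.4]
```

View pics/w11.png

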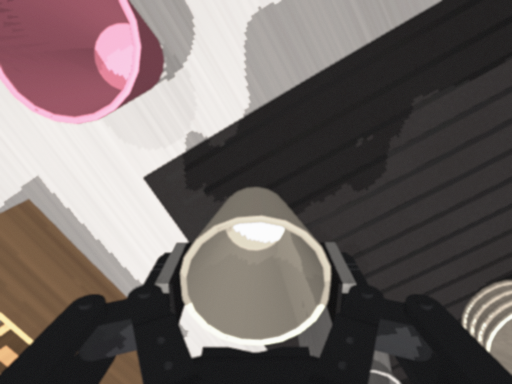

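View pics/s6.png

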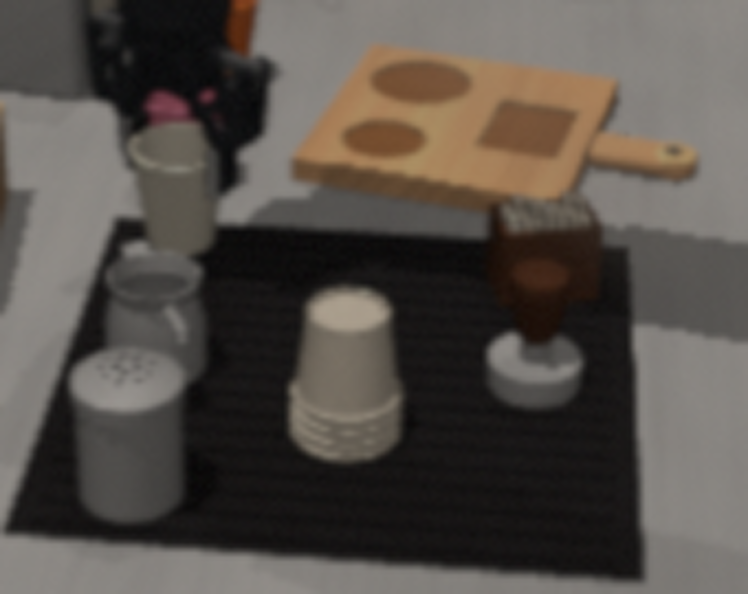

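Request:
move_arm([
  [[-8,0,0,0,0,0],[-26,0,0,0,0,0],[-50,0,0,0,0,0],[-74,4,0,0,0,0],[-90,18,2,-1,0,0],[-94,40,4,-3,0,0],[-94,66,7,-6,0,0],[-94,94,10,-8,0,0],[-94,122,13,-11,0,0],[-94,150,16,-13,0,0],[-94,176,19,-15,0,0],[-94,196,22,-17,0,0]],
])

```text
time: 18.6
tcp_pos: [0.5643, -0.2803, 0.1319]
orientation: [[-0.0, -0.225, -0.974], [-0.0, -0.974, 0.225], [-1.0, 0.0, 0.0]]
ft_force: [1.2, -0.2, -2.2]
grip_width: 0.746
```

Request:
move_arm([
  [[0,10,1,-1,0,0],[6,15,1,-1,0,0],[20,15,1,-1,0,0],[36,15,1,-1,0,0],[46,15,1,-1,0,0],[50,15,1,-1,0,0],[50,15,1,-1,0,0]],
])

```text
time: 19.18
tcp_pos: [0.5607, -0.292, 0.0801]
orientation: [[-0.002, -0.208, -0.978], [0.002, -0.978, 0.208], [-1.0, -0.001, 0.003]]
ft_force: [-0.2, -0.6, -2.3]
grip_width: 0.746
```

```bash
python3 - <<'E'
from h import *
plan(.558,-.2917,.0295,167.6)
f=grab_frame("wrist");cv2.imwrite("pics/w12.png",cv2.cvtColor(f["image"],cv2.COLOR_RGB2BGR))
E
```

```text
t 19.18 shift [50.6  0.3  2.5] turn [0.4 0.2 0.1] | tcp [ 0.5607 -0.292   0.0801] jaw 168.0 w 0.746 f [-0.2 -0.6 -2.3]
```

View pics/w12.png

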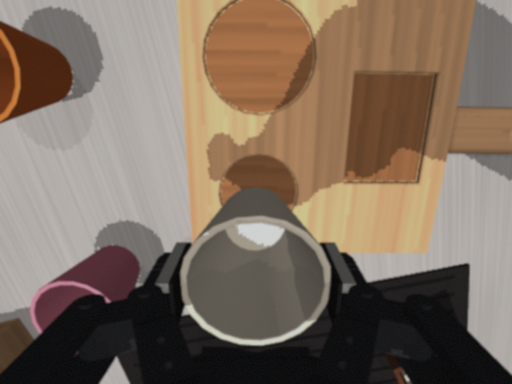

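Request:
move_arm([
  [[6,0,1,0,0,0],[18,0,2,0,0,0],[30,0,2,0,0,0],[39,0,2,0,0,0],[44,0,2,0,0,0],[46,0,2,0,0,0],[46,0,2,0,0,0],[46,0,2,0,0,0]],
])

```text
time: 19.9
tcp_pos: [0.5598, -0.2929, 0.0361]
orientation: [[0.001, -0.209, -0.978], [-0.0, -0.978, 0.209], [-1.0, 0.0, -0.001]]
ft_force: [0.6, 0.2, -2.8]
grip_width: 0.742
```

```bash
python3 - <<'E'
from h import *
plan(.558,-.2917,.0295,167.6)
f=grab_frame("wrist");cv2.imwrite("pics/w13.png",cv2.cvtColor(f["image"],cv2.COLOR_RGB2BGR))
f=grab_frame("side");crop(f["image"],240,110,370,220,5,"pics/s7.png")
E
```

```text
t 19.9 shift [ 6.6 -0.8  2. ] turn [ 0.4 -0.  -0. ] | tcp [ 0.5598 -0.2929  0.0361] jaw 168.0 w 0.742 f [ 0.6  0.2 -2.8]
```

View pics/s7.png

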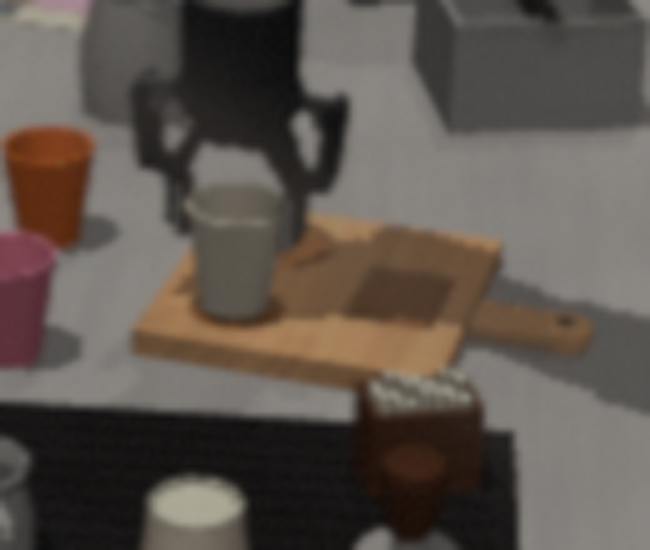

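View pics/w13.png

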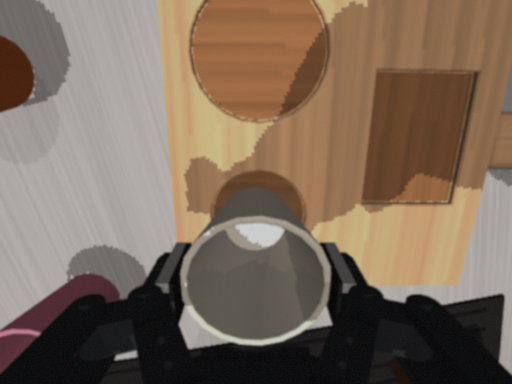

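Request:
move_arm([
  [[1,0,1,0,0,0],[3,-1,2,0,0,0],[4,-1,2,0,0,0],[5,-1,2,0,0,0],[5,-1,2,0,0,0]],
])

```text
time: 20.42
tcp_pos: [0.5574, -0.2911, 0.0303]
orientation: [[-0.0, -0.209, -0.978], [0.0, -0.978, 0.209], [-1.0, -0.0, 0.0]]
ft_force: [-0.6, 0.3, -1.8]
grip_width: 0.746
```

Request:
move_arm([
  [[1,0,0,0,0,0],[2,0,0,0,0,0],[2,0,0,0,0,0]],
])

```text
time: 20.67
tcp_pos: [0.5578, -0.2915, 0.0291]
orientation: [[0.0, -0.209, -0.978], [-0.0, -0.978, 0.209], [-1.0, 0.0, -0.001]]
ft_force: [-0.4, 0.7, 1.2]
grip_width: 0.744
```

Request:
move_arm([
  [[1,0,0,0,0,0],[1,0,0,0,0,0],[1,0,0,0,0,0]],
])

```text
time: 20.92
tcp_pos: [0.5579, -0.2915, 0.029]
orientation: [[0.001, -0.209, -0.978], [-0.001, -0.978, 0.209], [-1.0, 0.001, -0.001]]
ft_force: [-1.9, 1.2, 6.7]
grip_width: 0.745
```

Request:
move_arm([
  [[0,0,0,0,0,0],[0,0,0,0,0,0],[0,0,0,0,0,0],[0,0,0,0,0,0],[-4,0,0,0,0,0],[-14,0,0,0,0,0],[-34,0,0,0,0,0],[-60,0,0,0,0,0],[-84,0,0,0,0,0],[-98,0,0,0,0,0],[-104,0,0,0,0,0]],
], fingers=1)

```text
time: 21.83
tcp_pos: [0.5592, -0.2923, 0.1357]
orientation: [[0.005, -0.209, -0.978], [-0.003, -0.978, 0.209], [-1.0, 0.002, -0.005]]
ft_force: [0.6, 1.0, 0.5]
grip_width: 1.002
```

```bash
python3 - <<'E'
from h import *
plan(.4396,-.1177,.13,104.5)
f=grab_frame("side");crop(f["image"],240,110,370,220,5,"pics/s8.png")
f=grab_frame("wrist");cv2.imwrite("pics/w14.png",cv2.cvtColor(f["image"],cv2.COLOR_RGB2BGR))
print(proj(f,[[.558,-.2917,.085]]))
E
```

```text
t 21.83 shift [   4.6 -145.8  153.4] turn [63.5 -0.3  0.1] | tcp [ 0.5592 -0.2923  0.1357] jaw 168.0 w 1.002 f [0.6 1.  0.5]
[[255.65128984 202.02080805]]
```

View pics/s8.png

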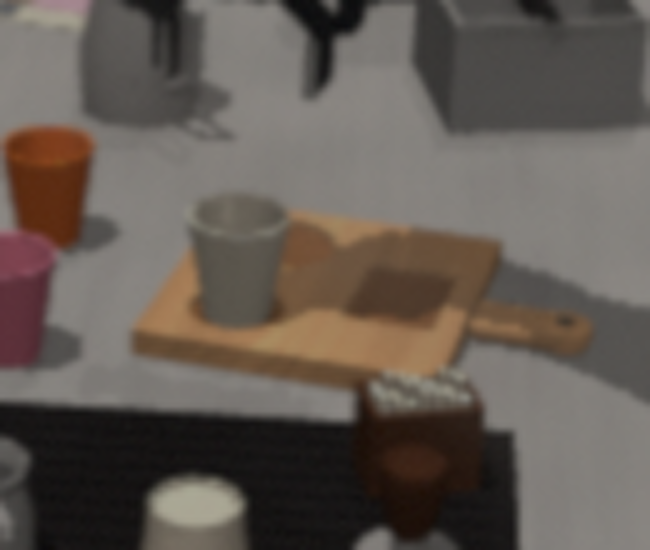

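View pics/w14.png

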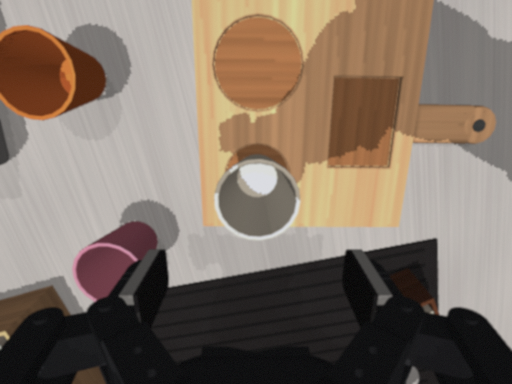

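Request:
move_arm([
  [[0,-6,6,3,0,0],[0,-18,19,9,0,0],[0,-34,36,15,0,0],[0,-52,55,22,0,0],[0,-70,74,29,0,0],[0,-88,93,36,0,0],[0,-106,112,43,0,0],[0,-122,128,50,0,0],[0,-135,142,56,0,0],[0,-143,151,61,0,0],[0,-146,153,63,0,0],[0,-146,153,63,0,0]],
])

```text
time: 22.93
tcp_pos: [0.4368, -0.1151, 0.1305]
orientation: [[-0.002, -0.966, -0.258], [0.001, -0.258, 0.966], [-1.0, 0.002, 0.002]]
ft_force: [0.4, 0.4, 0.0]
grip_width: 1.002
```

```bash
python3 - <<'E'
from h import *
plan(.4396,-.1177,.012,104.5)
f=grab_frame("wrist");cv2.imwrite("pics/w15.png",cv2.cvtColor(f["image"],cv2.COLOR_RGB2BGR))
print(proj(f,[[.4396,-.1177,.06]]))
E
```

```text
t 22.93 shift [118.5  -2.2  -3.4] turn [ 0.5  0.1 -0.1] | tcp [ 0.4368 -0.1151  0.1305] jaw 105.0 w 1.002 f [0.4 0.4 0. ]
[[250.30526496 196.61757878]]
```

View pics/w15.png

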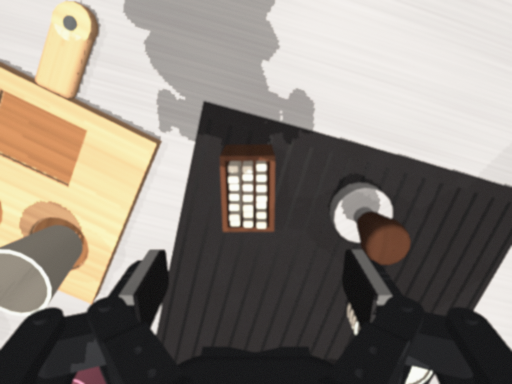

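Request:
move_arm([
  [[8,-1,-2,0,0,0],[26,-2,-3,1,0,0],[50,-2,-3,1,0,0],[74,-2,-3,1,0,0],[94,-2,-3,1,0,0],[108,-2,-3,1,0,0],[115,-2,-3,1,0,0],[117,-2,-3,1,0,0],[117,-2,-3,1,0,0]],
])

```text
time: 23.73
tcp_pos: [0.4409, -0.1191, 0.014]
orientation: [[-0.001, -0.97, -0.241], [0.001, -0.241, 0.97], [-1.0, 0.001, 0.001]]
ft_force: [0.3, 0.9, -0.2]
grip_width: 0.999
```

Request:
move_arm([
  [[0,0,0,0,0,0],[0,0,0,0,0,0],[0,0,0,0,0,0],[0,0,0,0,0,0],[0,0,0,0,0,0],[0,0,0,0,0,0],[0,0,0,0,0,0],[0,0,0,0,0,0],[0,0,0,0,0,0],[0,0,0,0,0,0]],
], fingers=-1)

```text
time: 24.57
tcp_pos: [0.442, -0.1194, 0.0157]
orientation: [[0.002, -0.97, -0.241], [-0.001, -0.241, 0.97], [-1.0, -0.002, -0.001]]
ft_force: [-1.1, -0.2, 6.1]
grip_width: 0.504
```

Request:
move_arm([
  [[-3,0,0,0,0,0],[-9,0,0,0,0,0],[-15,0,0,0,0,0],[-20,0,0,0,0,0],[-20,0,0,0,0,0]],
])

```text
time: 24.98
tcp_pos: [0.442, -0.1193, 0.0359]
orientation: [[0.002, -0.97, -0.241], [-0.001, -0.241, 0.97], [-1.0, -0.002, -0.001]]
ft_force: [0.5, -0.8, -2.0]
grip_width: 0.506
```

```bash
python3 - <<'E'
from h import *
plan(.4515,-.3206,.12,167.6)
f=grab_frame("wrist");cv2.imwrite("pics/w16.png",cv2.cvtColor(f["image"],cv2.COLOR_RGB2BGR))
E
```

```text
t 24.98 shift [ -84.    39.2 -197.7] turn [-63.6  -0.1   0. ] | tcp [ 0.442  -0.1193  0.0359] jaw 104.0 w 0.506 f [ 0.5 -0.8 -2. ]
```

View pics/w16.png

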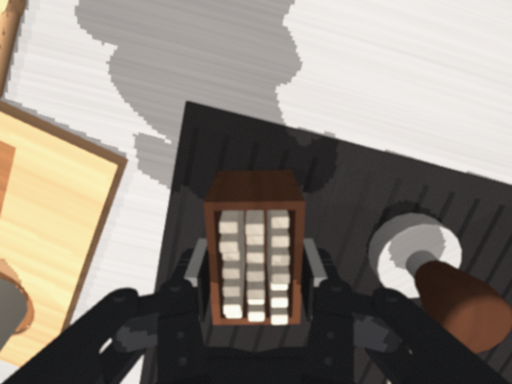

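Request:
move_arm([
  [[-10,0,-2,-1,0,0],[-30,2,-10,-4,0,0],[-54,6,-28,-9,0,0],[-76,10,-50,-15,0,0],[-84,15,-74,-22,0,0],[-84,20,-100,-29,0,0],[-84,25,-126,-36,0,0],[-84,30,-150,-43,0,0],[-84,34,-172,-50,0,0],[-84,37,-188,-57,0,0],[-84,39,-196,-63,0,0],[-84,39,-198,-64,0,0]],
])

```text
time: 26.03
tcp_pos: [0.4509, -0.3222, 0.118]
orientation: [[-0.0, -0.208, -0.978], [0.0, -0.978, 0.208], [-1.0, 0.0, 0.0]]
ft_force: [-0.6, -0.7, -1.1]
grip_width: 0.508
```

Request:
move_arm([
  [[4,0,0,0,0,0],[16,0,0,0,0,0],[30,0,0,0,0,0],[40,0,0,0,0,0],[44,0,0,0,0,0],[44,0,0,0,0,0]],
])

```text
time: 26.53
tcp_pos: [0.4502, -0.319, 0.0732]
orientation: [[-0.002, -0.209, -0.978], [0.002, -0.978, 0.209], [-1.0, -0.002, 0.002]]
ft_force: [0.0, 0.2, -1.2]
grip_width: 0.503
```

```bash
python3 - <<'E'
from h import *
plan(.4515,-.3206,.0255,167.6)
f=grab_frame("wrist");cv2.imwrite("pics/w17.png",cv2.cvtColor(f["image"],cv2.COLOR_RGB2BGR))
E
```

```text
t 26.53 shift [47.7  1.4 -1.7] turn [0.3 0.1 0.1] | tcp [ 0.4502 -0.319   0.0732] jaw 167.9 w 0.503 f [ 0.   0.2 -1.2]
```

View pics/w17.png

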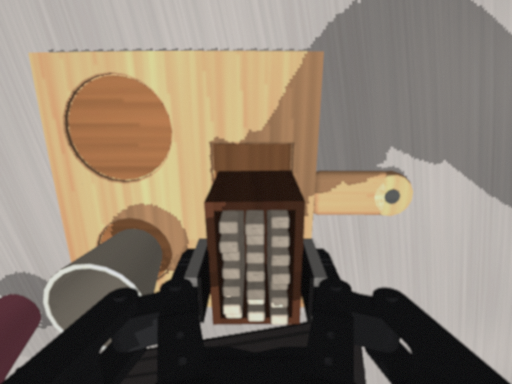

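Request:
move_arm([
  [[6,1,-1,0,0,0],[16,3,-1,0,0,0],[26,4,-1,0,0,0],[34,4,-1,0,0,0],[39,4,-1,0,0,0],[41,4,-1,0,0,0],[41,4,-1,0,0,0],[41,4,-1,0,0,0]],
])

```text
time: 27.25
tcp_pos: [0.4512, -0.3247, 0.0336]
orientation: [[-0.0, -0.209, -0.978], [0.0, -0.978, 0.209], [-1.0, -0.0, 0.0]]
ft_force: [0.2, 0.4, -1.9]
grip_width: 0.504
```

```bash
python3 - <<'E'
from h import *
plan(.4515,-.3226,.0255,167.6)
f=grab_frame("wrist");cv2.imwrite("pics/w18.png",cv2.cvtColor(f["image"],cv2.COLOR_RGB2BGR))
f=grab_frame("side");crop(f["image"],240,110,370,220,5,"pics/s9.png")
E
```

```text
t 27.25 shift [ 8.1 -2.1  0.2] turn [0.4 0.  0. ] | tcp [ 0.4512 -0.3247  0.0336] jaw 168.0 w 0.504 f [ 0.2  0.4 -1.9]
```

View pics/w18.png

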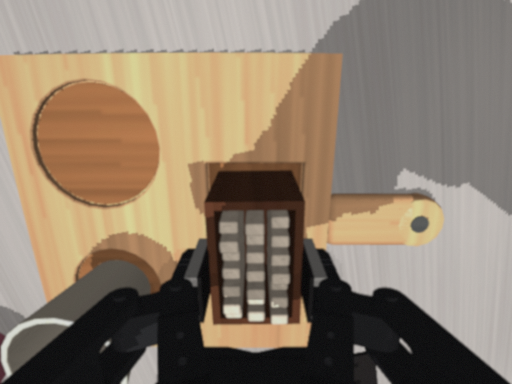

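View pics/s9.png

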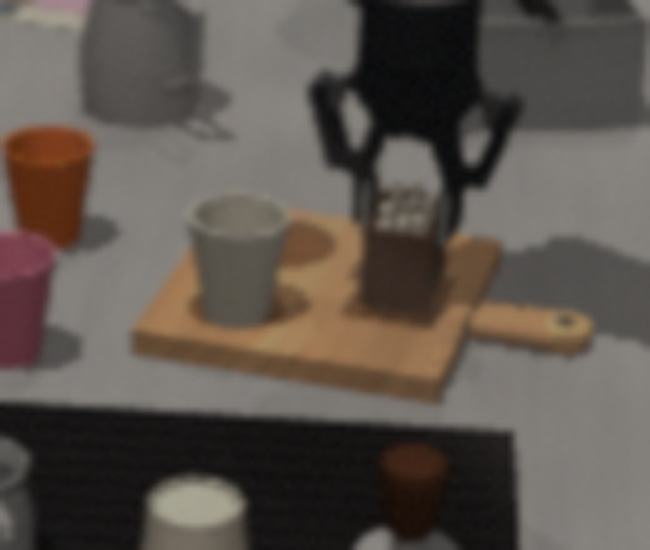

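Request:
move_arm([
  [[2,-1,0,0,0,0],[4,-1,0,0,0,0],[5,-1,0,0,0,0],[6,-1,0,0,0,0],[6,-1,0,0,0,0]],
])

```text
time: 27.77
tcp_pos: [0.4513, -0.3235, 0.0274]
orientation: [[-0.0, -0.209, -0.978], [0.0, -0.978, 0.209], [-1.0, -0.0, 0.0]]
ft_force: [-0.3, -1.1, -1.9]
grip_width: 0.503
```

Request:
move_arm([
  [[1,0,0,0,0,0],[2,0,0,0,0,0],[2,0,0,0,0,0],[2,0,0,0,0,0]],
])

```text
time: 28.1
tcp_pos: [0.4514, -0.3236, 0.0255]
orientation: [[-0.0, -0.209, -0.978], [0.0, -0.978, 0.209], [-1.0, -0.0, 0.0]]
ft_force: [0.5, -0.2, -1.4]
grip_width: 0.505
```

Request:
move_arm([
  [[1,0,0,0,0,0],[1,0,0,0,0,0],[1,0,0,0,0,0]],
])

```text
time: 28.35
tcp_pos: [0.4516, -0.3238, 0.0247]
orientation: [[0.0, -0.209, -0.978], [-0.0, -0.978, 0.209], [-1.0, 0.0, -0.0]]
ft_force: [0.3, 0.4, -0.7]
grip_width: 0.508
```

Request:
move_arm([
  [[1,0,0,0,0,0],[1,0,0,0,0,0],[1,0,0,0,0,0]],
])

```text
time: 28.6
tcp_pos: [0.4516, -0.3238, 0.0247]
orientation: [[0.001, -0.209, -0.978], [-0.001, -0.978, 0.209], [-1.0, 0.0, -0.001]]
ft_force: [-2.5, 1.7, 6.9]
grip_width: 0.503
```

Contact (+6.9 N, z stopped at 24.7 mm). Release part-way and lift.

Request:
move_arm([
  [[0,0,0,0,0,0],[0,0,0,0,0,0],[0,0,0,0,0,0],[0,0,0,0,0,0],[-4,0,0,0,0,0],[-14,0,0,0,0,0],[-34,0,0,0,0,0],[-60,0,0,0,0,0],[-84,0,0,0,0,0],[-102,0,0,0,0,0],[-112,0,0,0,0,0]],
], fingers=0.4)

```text
time: 29.52
tcp_pos: [0.4526, -0.3247, 0.1392]
orientation: [[0.003, -0.209, -0.978], [-0.003, -0.978, 0.209], [-1.0, 0.002, -0.004]]
ft_force: [0.8, 0.1, -0.2]
grip_width: 0.701
```

```bash
python3 - <<'E'
from h import *
plan(.6775,.0032,.14,210)
f=grab_frame("side");crop(f["image"],240,110,370,220,5,"pics/s10.png")
f=grab_frame("wrist");cv2.imwrite("pics/w19.png",cv2.cvtColor(f["image"],cv2.COLOR_RGB2BGR))
print(proj(f,[[.4515,-.3206,.067],[.558,-.2917,.085]]))
E
```

```text
t 29.52 shift [  -1.  -367.6 -151.6] turn [-42.   -0.2  -0.2] | tcp [ 0.4526 -0.3247  0.1392] jaw 168.0 w 0.701 f [ 0.8  0.1 -0.2]
[[257.16379277 196.90160121]
 [139.55175992 260.81624066]]
```

View pics/s10.png

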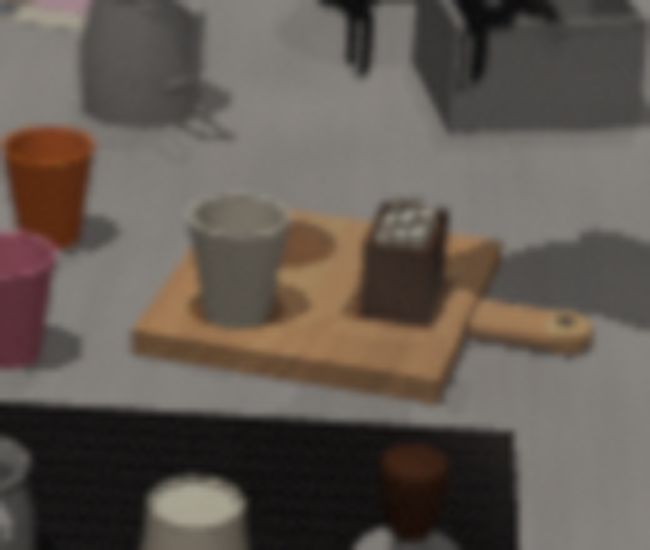

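View pics/w19.png

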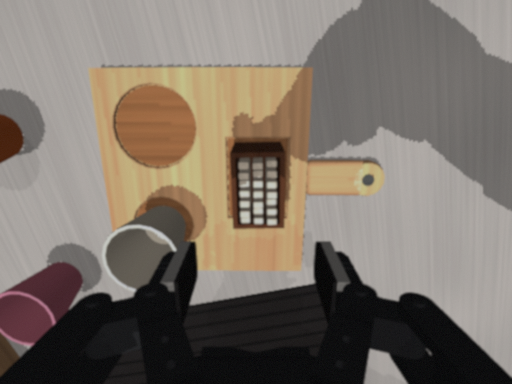

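Request:
move_arm([
  [[0,-12,-5,-1,0,0],[0,-38,-16,-4,0,0],[0,-72,-30,-8,0,0],[0,-108,-45,-12,0,0],[0,-144,-60,-16,0,0],[0,-180,-74,-21,0,0],[0,-216,-89,-26,0,0],[0,-252,-104,-30,0,0],[0,-288,-119,-34,0,0],[0,-322,-133,-38,0,0],[0,-350,-145,-41,0,0],[0,-364,-151,-42,0,0]],
], fingers=1)

```text
time: 30.62
tcp_pos: [0.6755, 0.0057, 0.133]
orientation: [[-0.003, 0.505, -0.863], [0.002, -0.863, -0.505], [-1.0, -0.003, 0.002]]
ft_force: [-0.2, 0.7, -0.7]
grip_width: 1.003
```

Request:
move_arm([
  [[0,-3,0,0,0,0],[0,-3,0,0,0,0],[0,-3,0,0,0,0]],
])

```text
time: 30.87
tcp_pos: [0.6722, 0.0036, 0.1342]
orientation: [[-0.003, 0.499, -0.866], [0.0, -0.866, -0.499], [-1.0, -0.002, 0.002]]
ft_force: [-0.5, -0.6, -0.2]
grip_width: 1.003
```

```bash
python3 - <<'E'
from h import *
plan(.6775,.0032,.0105,210)
f=grab_frame("wrist");cv2.imwrite("pics/w20.png",cv2.cvtColor(f["image"],cv2.COLOR_RGB2BGR))
print(proj(f,[[.6775,.0032,.07],[.6775,.0032,.004]]))
E
```

```text
t 30.87 shift [123.7   3.2  -4.7] turn [-0.   0.1  0.1] | tcp [0.6722 0.0036 0.1342] jaw -150.0 w 1.003 f [-0.5 -0.6 -0.2]
[[248.47569917 190.90670923]
 [249.63956464 169.99259427]]
```

View pics/w20.png

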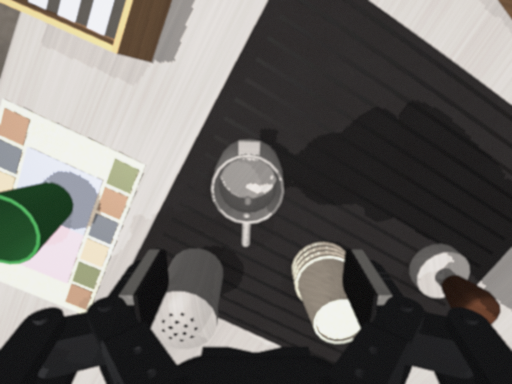

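Request:
move_arm([
  [[4,2,-3,0,0,0],[20,3,-5,0,0,0],[44,3,-5,0,0,0],[68,3,-5,0,0,0],[92,3,-5,0,0,0],[110,3,-5,0,0,0],[120,3,-5,0,0,0],[123,3,-5,0,0,0],[123,3,-5,0,0,0],[123,3,-5,0,0,0]],
])

```text
time: 31.75
tcp_pos: [0.6802, 0.0028, 0.0138]
orientation: [[0.002, 0.499, -0.867], [-0.0, -0.867, -0.499], [-1.0, 0.001, -0.001]]
ft_force: [-0.3, 0.4, 0.7]
grip_width: 0.999
```

```bash
python3 - <<'E'
from h import *
plan(.6775,.0032,.0105,210)
f=grab_frame("wrist");cv2.imwrite("pics/w21.png",cv2.cvtColor(f["image"],cv2.COLOR_RGB2BGR))
E
```

```text
t 31.75 shift [ 3.3 -1.7  2.1] turn [-0.1 -0.1 -0.1] | tcp [0.6802 0.0028 0.0138] jaw -150.1 w 0.999 f [-0.3  0.4  0.7]
```

View pics/w21.png

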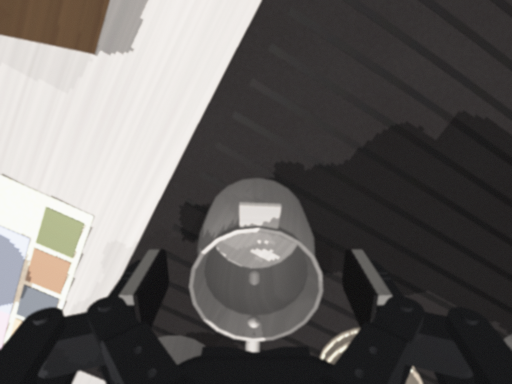

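Request:
move_arm([
  [[1,-1,1,0,0,0],[3,-3,2,0,0,0],[3,-3,2,0,0,0]],
])

```text
time: 32.05
tcp_pos: [0.676, 0.0052, 0.0101]
orientation: [[0.0, 0.5, -0.866], [0.0, -0.866, -0.5], [-1.0, 0.0, -0.0]]
ft_force: [-0.1, 0.4, -0.3]
grip_width: 1.0
```

Request:
move_arm([
  [[0,0,0,0,0,0],[0,0,0,0,0,0],[0,0,0,0,0,0],[0,0,0,0,0,0],[0,0,0,0,0,0],[0,0,0,0,0,0],[0,0,0,0,0,0],[0,0,0,0,0,0]],
], fingers=-1)

```text
time: 32.72
tcp_pos: [0.6768, 0.0052, 0.0108]
orientation: [[0.002, 0.5, -0.866], [0.0, -0.866, -0.5], [-1.0, 0.0, -0.002]]
ft_force: [-0.8, 1.7, 6.0]
grip_width: 0.676
```

Request:
move_arm([
  [[-3,0,0,0,0,0],[-9,0,0,0,0,0],[-15,0,0,0,0,0],[-20,0,0,0,0,0],[-20,0,0,0,0,0]],
])

```text
time: 33.13
tcp_pos: [0.6771, 0.0048, 0.0311]
orientation: [[0.002, 0.499, -0.866], [-0.0, -0.866, -0.499], [-1.0, 0.001, -0.002]]
ft_force: [-0.4, 0.1, -1.8]
grip_width: 0.674
```

```bash
python3 - <<'E'
from h import *
plan(.5365,-.3897,.15,210)
f=grab_frame("wrist");cv2.imwrite("pics/w22.png",cv2.cvtColor(f["image"],cv2.COLOR_RGB2BGR))
f=grab_frame("side");crop(f["image"],200,140,370,275,4.4,"pics/s11.png")
E
```

```text
t 33.13 shift [-119.1  271.7  318.6] turn [-0.  -0.1 -0.1] | tcp [0.6771 0.0048 0.0311] jaw -150.0 w 0.674 f [-0.4  0.1 -1.8]
```

View pics/w22.png

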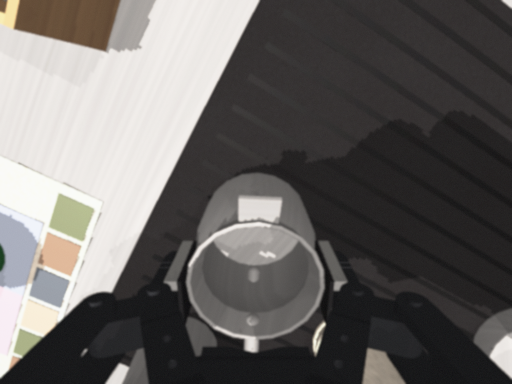

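View pics/s11.png

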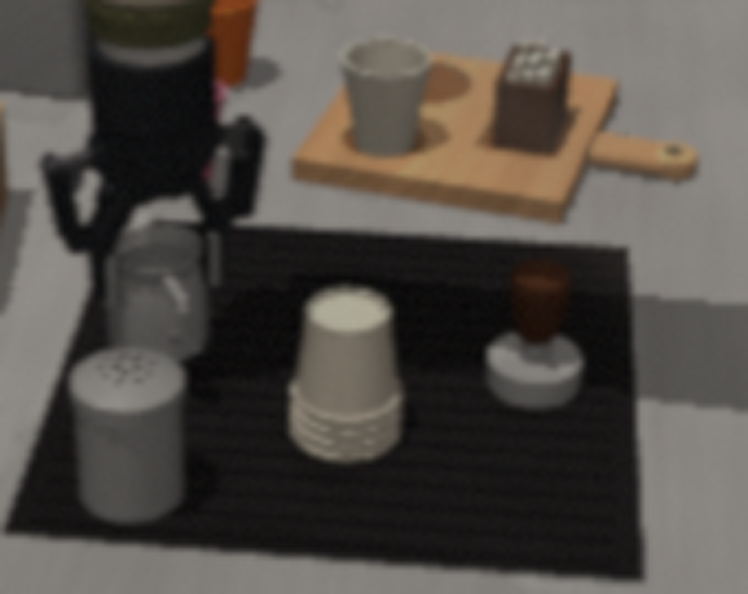

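Request:
move_arm([
  [[-2,0,0,0,0,0],[-6,0,0,0,0,0],[-12,0,0,0,0,0],[-16,0,0,0,0,0],[-16,0,0,0,0,0],[-16,0,0,0,0,0]],
], newtons=60)

```text
time: 33.73
tcp_pos: [0.6767, 0.0049, 0.0464]
orientation: [[0.001, 0.499, -0.866], [-0.0, -0.866, -0.499], [-1.0, 0.001, -0.001]]
ft_force: [-0.4, 0.0, -1.3]
grip_width: 0.661
```

```bash
python3 - <<'E'
from h import *
plan(.5365,-.3897,.15,210)
f=grab_frame("wrist");im=f["image"];o=cv2.cvtColor(cv2.imread("pics/w22.png"),cv2.COLOR_BGR2RGB)
crop(np.hstack([o[150:384,130:380],im[150:384,130:380]]),0,0,500,234,1.5,"pics/w23.png")
f=grab_frame("side");crop(f["image"],200,140,300,240,6,"pics/s12.png")
E
```

```text
t 33.73 shift [-103.8  271.9  318.4] turn [-0.  -0.1 -0. ] | tcp [0.6767 0.0049 0.0464] jaw -150.0 w 0.661 f [-0.4  0.  -1.3]
```

View pics/w23.png

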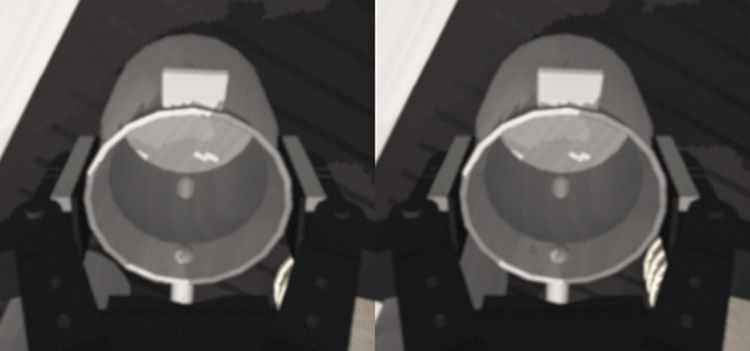

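View pics/s12.png

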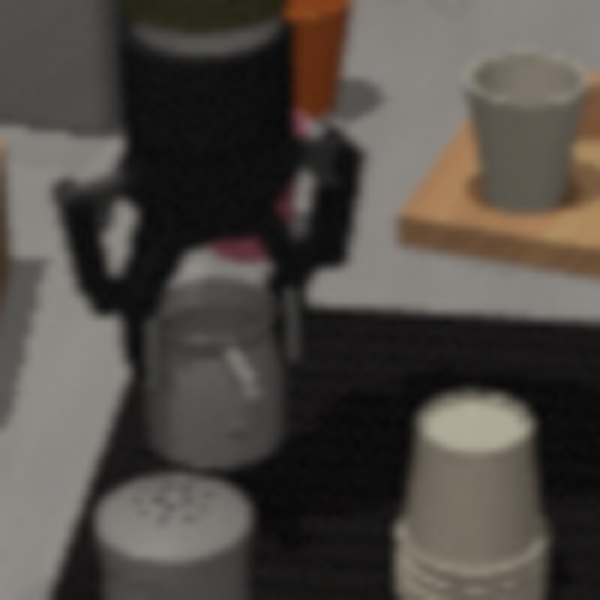

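Request:
move_arm([
  [[0,0,0,0,0,0],[0,0,0,0,0,0],[0,0,0,0,0,0]],
])

```text
time: 34.08
tcp_pos: [0.676, 0.0049, 0.0454]
orientation: [[-0.0, 0.499, -0.866], [0.0, -0.866, -0.499], [-1.0, -0.0, 0.0]]
ft_force: [-0.3, -0.1, -1.9]
grip_width: 0.667
```

Request:
move_arm([
  [[0,0,0,0,0,0],[0,0,0,0,0,0],[0,0,0,0,0,0]],
])

```text
time: 34.33
tcp_pos: [0.6761, 0.0049, 0.0456]
orientation: [[-0.0, 0.499, -0.866], [0.0, -0.866, -0.499], [-1.0, -0.0, -0.0]]
ft_force: [0.3, -0.2, -1.3]
grip_width: 0.661
```

Request:
move_arm([
  [[-6,0,0,0,0,0],[-18,0,0,0,0,0],[-36,2,3,0,0,0],[-56,8,10,0,0,0],[-74,19,22,0,0,0],[-88,33,39,0,0,0],[-96,49,57,0,0,0],[-98,65,76,0,0,0],[-98,81,95,0,0,0],[-98,97,114,0,0,0],[-98,113,133,0,0,0],[-98,128,150,0,0,0]],
])

```text
time: 35.33
tcp_pos: [0.6098, -0.1824, 0.1454]
orientation: [[0.002, 0.499, -0.867], [-0.001, -0.867, -0.499], [-1.0, 0.002, -0.001]]
ft_force: [0.2, -0.3, -2.0]
grip_width: 0.662
```

Request:
move_arm([
  [[0,16,19,0,0,0],[0,32,38,0,0,0],[0,48,57,0,0,0],[0,64,75,0,0,0],[0,80,94,0,0,0],[0,96,113,0,0,0],[0,112,131,0,0,0],[0,126,147,0,0,0],[0,136,159,0,0,0],[0,142,166,0,0,0],[0,144,168,0,0,0],[0,144,168,0,0,0]],
])

```text
time: 36.33
tcp_pos: [0.5365, -0.3898, 0.1439]
orientation: [[0.0, 0.499, -0.867], [0.0, -0.867, -0.499], [-1.0, 0.0, -0.0]]
ft_force: [-0.2, -0.4, -1.6]
grip_width: 0.666
```

```bash
python3 - <<'E'
from h import *
plan(.5365,-.3897,.0205,210)
f=grab_frame("wrist");cv2.imwrite("pics/w24.png",cv2.cvtColor(f["image"],cv2.COLOR_RGB2BGR))
f=grab_frame("side");crop(f["image"],220,80,370,200,5,"pics/s13.png")
E
```

```text
t 36.33 shift [ 1.234e+02 -1.000e-01 -0.000e+00] turn [-0.1 -0.  -0. ] | tcp [ 0.5365 -0.3898  0.1439] jaw -150.1 w 0.666 f [-0.2 -0.4 -1.6]
```

View pics/w24.png

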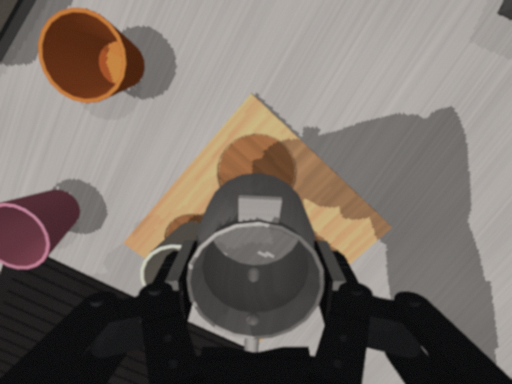

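View pics/s13.png

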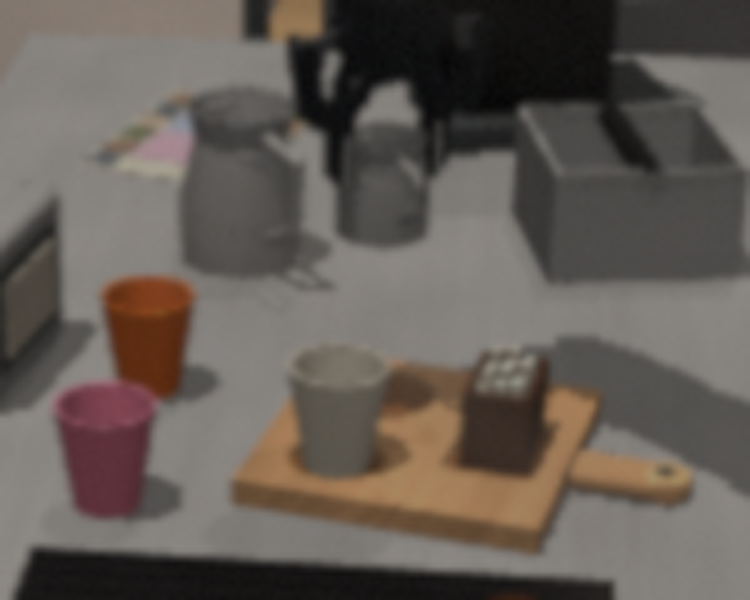

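Request:
move_arm([
  [[4,0,0,0,0,0],[14,0,0,0,0,0],[30,0,0,0,0,0],[48,0,0,0,0,0],[66,0,0,0,0,0],[84,0,0,0,0,0],[98,0,0,0,0,0],[108,0,0,0,0,0],[113,0,0,0,0,0],[115,0,0,0,0,0],[115,0,0,0,0,0],[115,0,0,0,0,0]],
])

```text
time: 37.43
tcp_pos: [0.537, -0.3899, 0.0294]
orientation: [[0.001, 0.5, -0.866], [-0.001, -0.866, -0.5], [-1.0, 0.001, -0.001]]
ft_force: [-0.0, -0.6, -2.5]
grip_width: 0.667
```

```bash
python3 - <<'E'
from h import *
plan(.5365,-.3897,.0205,210)
f=grab_frame("wrist");cv2.imwrite("pics/w25.png",cv2.cvtColor(f["image"],cv2.COLOR_RGB2BGR))
f=grab_frame("side");crop(f["image"],220,80,370,200,5,"pics/s14.png")
E
```

```text
t 37.43 shift [ 8.9 -0.4  0.4] turn [-0.  -0.  -0.1] | tcp [ 0.537  -0.3899  0.0294] jaw -150.0 w 0.667 f [-0.  -0.6 -2.5]
```

View pics/w25.png

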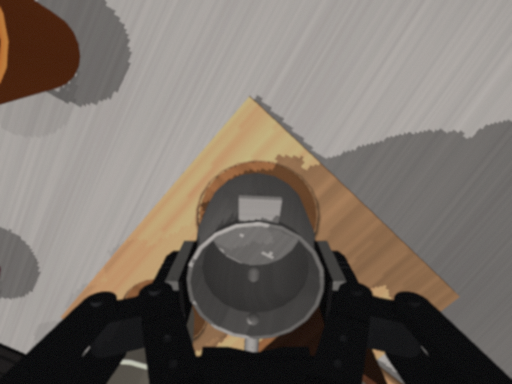

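View pics/s14.png

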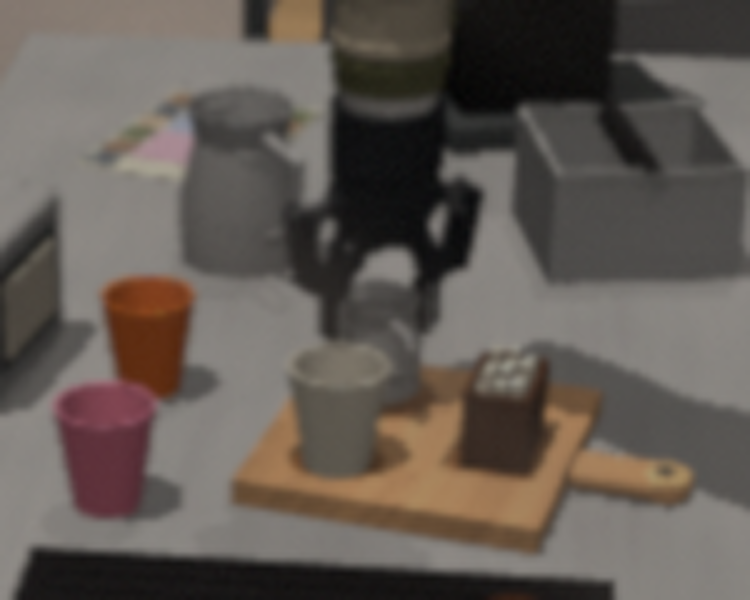

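Request:
move_arm([
  [[2,0,0,0,0,0],[4,0,0,0,0,0],[6,0,0,0,0,0],[7,0,0,0,0,0],[7,0,0,0,0,0]],
])

```text
time: 37.95
tcp_pos: [0.5362, -0.3893, 0.0212]
orientation: [[-0.0, 0.499, -0.866], [0.001, -0.866, -0.499], [-1.0, -0.001, 0.0]]
ft_force: [-0.9, 0.5, -1.8]
grip_width: 0.665
```

Request:
move_arm([
  [[1,0,0,0,0,0],[2,0,0,0,0,0],[2,0,0,0,0,0],[2,0,0,0,0,0]],
])

```text
time: 38.28
tcp_pos: [0.5365, -0.3897, 0.0201]
orientation: [[0.0, 0.499, -0.866], [-0.0, -0.866, -0.499], [-1.0, 0.001, -0.0]]
ft_force: [-0.8, 1.2, 2.3]
grip_width: 0.667
```

Request:
move_arm([
  [[1,0,0,0,0,0],[1,0,0,0,0,0]],
])

```text
time: 38.45
tcp_pos: [0.5366, -0.3898, 0.0201]
orientation: [[0.001, 0.499, -0.866], [-0.001, -0.866, -0.499], [-1.0, 0.001, -0.0]]
ft_force: [-2.8, 2.2, 8.7]
grip_width: 0.663
```

Request:
move_arm([
  [[0,0,0,0,0,0],[0,0,0,0,0,0],[0,0,0,0,0,0],[0,0,0,0,0,0],[0,0,0,0,0,0],[-4,0,0,0,0,0],[-14,0,0,0,0,0],[-34,0,0,0,0,0],[-60,0,0,0,0,0],[-84,0,0,0,0,0],[-104,0,0,0,0,0],[-116,0,0,0,0,0]],
], fingers=1)

```text
time: 39.45
tcp_pos: [0.5376, -0.3905, 0.1388]
orientation: [[0.004, 0.499, -0.866], [-0.003, -0.866, -0.499], [-1.0, 0.005, -0.001]]
ft_force: [0.1, -0.3, -0.6]
grip_width: 0.998
```

```bash
python3 - <<'E'
from h import *
plan(.45,-.1,.25,210)
f=grab_frame("side");crop(f["image"],220,80,370,200,5,"pics/s15.png")
f=grab_frame("wrist");cv2.imwrite("pics/w26.png",cv2.cvtColor(f["image"],cv2.COLOR_RGB2BGR))
print(proj(f,[[.5365,-.3897,.079],[.558,-.2917,.085],[.4515,-.3206,.067]]))
E
```

```text
t 39.45 shift [-112.4 -294.9  -69.4] turn [-0.  -0.1 -0.3] | tcp [ 0.5376 -0.3905  0.1388] jaw -150.0 w 0.998 f [ 0.1 -0.3 -0.6]
[[255.37107451 198.75867491]
 [176.37902011 282.71482901]
 [296.99032955 297.24618928]]
```

View pics/s15.png

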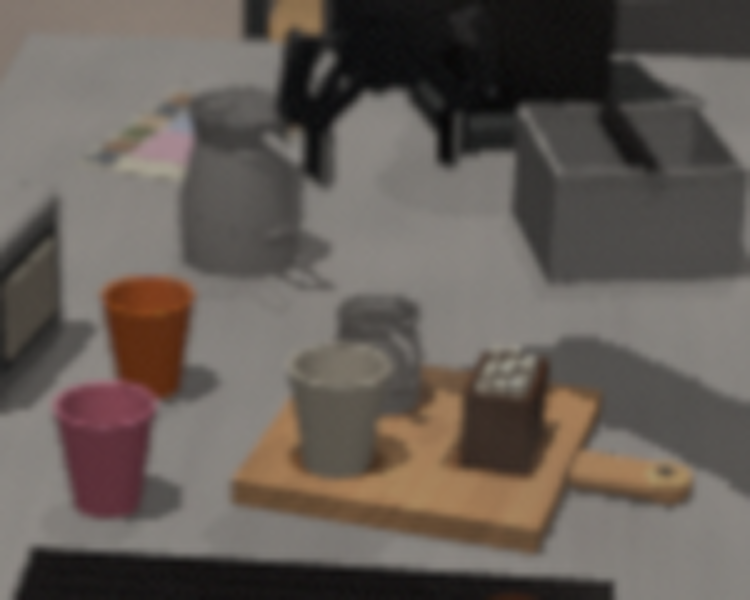

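View pics/w26.png

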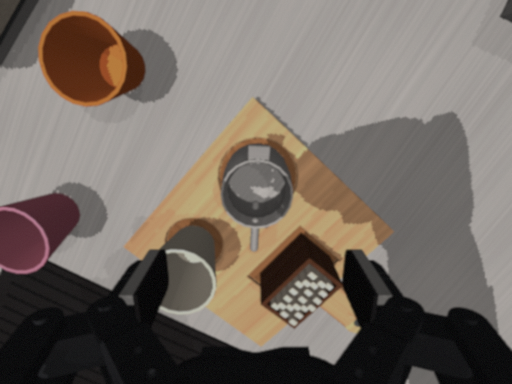

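Request:
move_arm([
  [[-6,0,0,0,0,0],[-22,0,0,0,0,0],[-48,0,0,0,0,0],[-76,0,0,0,0,0],[-100,-10,-2,0,0,0],[-112,-36,-8,0,0,0],[-112,-70,-16,0,0,0],[-112,-105,-24,0,0,0],[-112,-135,-32,0,0,0],[-112,-155,-37,0,0,0],[-112,-160,-40,0,0,0],[-112,-160,-40,0,0,0]],
])

```text
time: 40.55
tcp_pos: [0.4908, -0.2294, 0.2465]
orientation: [[-0.001, 0.501, -0.865], [0.001, -0.865, -0.501], [-1.0, -0.001, 0.0]]
ft_force: [-0.6, -0.8, 0.3]
grip_width: 0.997
```

```bash
python3 - <<'E'
from h import *
plan(.45,-.1,.25,210)
S=grab_frame("side");T=grab_frame("top")
cv2.imwrite("pics/top9.png",cv2.cvtColor(T["image"],cv2.COLOR_RGB2BGR))
crop(S["image"],200,110,400,350,2.4,"pics/s16.png")
crop(T["image"],105,200,165,320,4.8,"pics/t16.png")
crop(T["image"],315,200,410,315,5,"pics/t17.png")
for n,X in {"cup":(.4677,.3666,.067),"tum":(.5714,.3574,.081),"beak":(.558,-.2917,.085),"jug":(.5365,-.3897,.079),"sug":(.4515,-.3206,.067)}.items():
    p=proj(T,X)[0]; print(n,"top",p.round(1),"crop",((p-[105,200])*4.8).round() if X[1]>0 else ((p-[315,200])*5).round())
E
```

```text
t 40.55 shift [  -3.4 -132.4  -29.5] turn [0.1 0.  0.1] | tcp [ 0.4908 -0.2294  0.2465] jaw -149.9 w 0.997 f [-0.6 -0.8  0.3]
cup top [123.6 264.9] crop [ 89. 312.]
tum top [126.3 228. ] crop [102. 134.]
beak top [355.  227.9] crop [200. 139.]
jug top [388.8 234.7] crop [369. 174.]
sug top [365.8 265.7] crop [254. 328.]
```

View pics/s16.png

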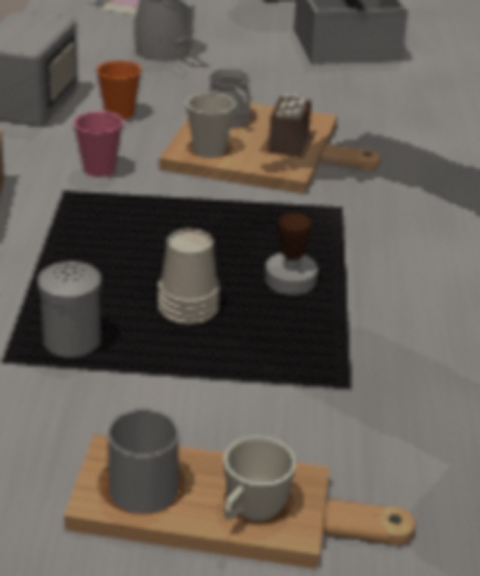

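View pics/t16.png

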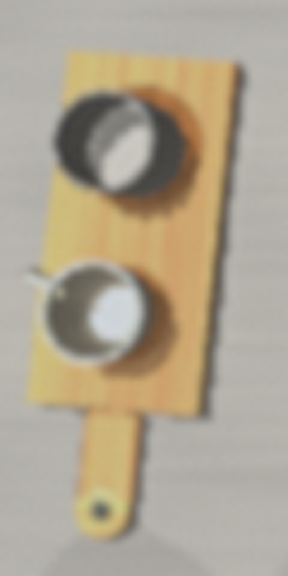

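View pics/t17.png

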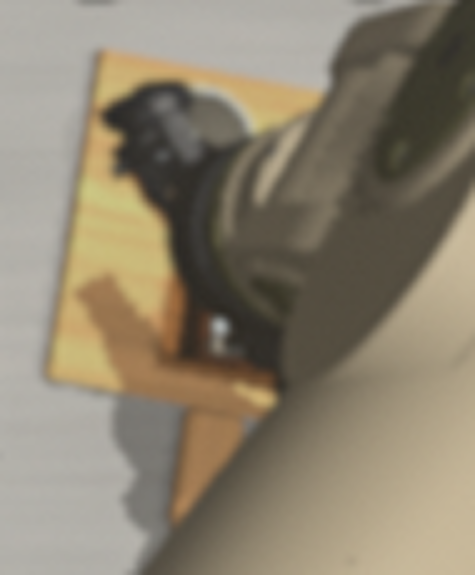

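View pics/top9.png

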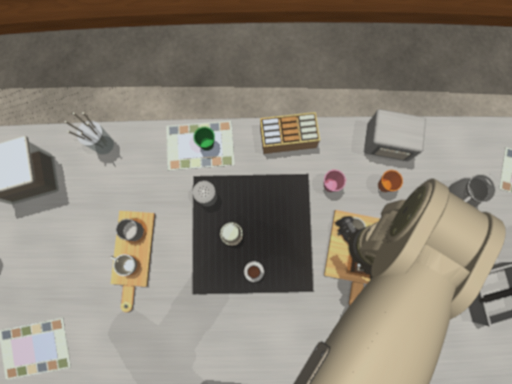

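Request:
move_arm([
  [[0,-12,-3,0,0,0],[0,-36,-8,0,0,0],[0,-68,-16,0,0,0],[0,-100,-24,0,0,0],[0,-132,-32,0,0,0],[0,-164,-40,0,0,0],[0,-190,-46,0,0,0],[0,-205,-50,0,0,0],[0,-210,-50,0,0,0],[0,-210,-50,0,0,0]],
])

```text
time: 41.48
tcp_pos: [0.4294, -0.0235, 0.2466]
orientation: [[-0.0, 0.5, -0.866], [0.0, -0.866, -0.5], [-1.0, -0.0, 0.0]]
ft_force: [0.0, -0.2, -0.3]
grip_width: 1.003
```

```bash
python3 - <<'E'
from h import *
plan(.45,-.1,.25,210)
T=grab_frame("top");S=grab_frame("side")
crop(T["image"],315,200,410,315,5,"pics/t18.png")
crop(S["image"],235,120,365,200,6,"pics/s18.png")
crop(S["image"],220,275,380,350,5,"pics/s19.png")
for n,X in {"cup":(.4677,.3666,.067),"tum":(.5714,.3574,.081),"beak":(.558,-.2917,.085),"jug":(.5365,-.3897,.079),"sug":(.4515,-.3206,.067)}.items():
    p=proj(S,X)[0]; print(n,"side crop",((p-[220,275])*5).round() if X[1]>0 else ((p-[235,120])*6).round())
E
```

```text
t 41.48 shift [-3.4 76.5 20.5] turn [0. 0. 0.] | tcp [ 0.4294 -0.0235  0.2466] jaw -150.0 w 1.003 f [ 0.  -0.2 -0.3]
cup side crop [439. 131.]
tum side crop [190.  70.]
beak side crop [313. 193.]
jug side crop [364. 129.]
sug side crop [514. 210.]
```

View pics/t18.png

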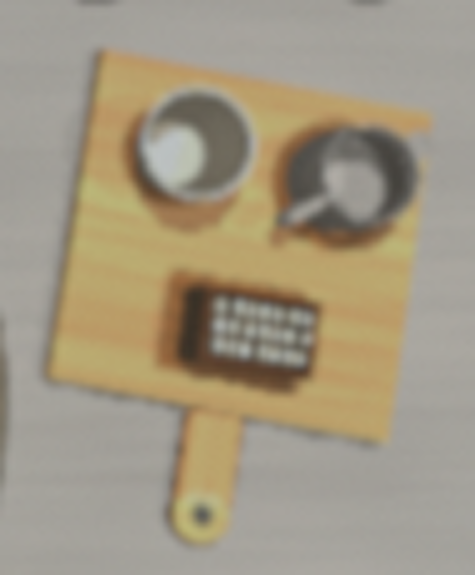

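View pics/s18.png

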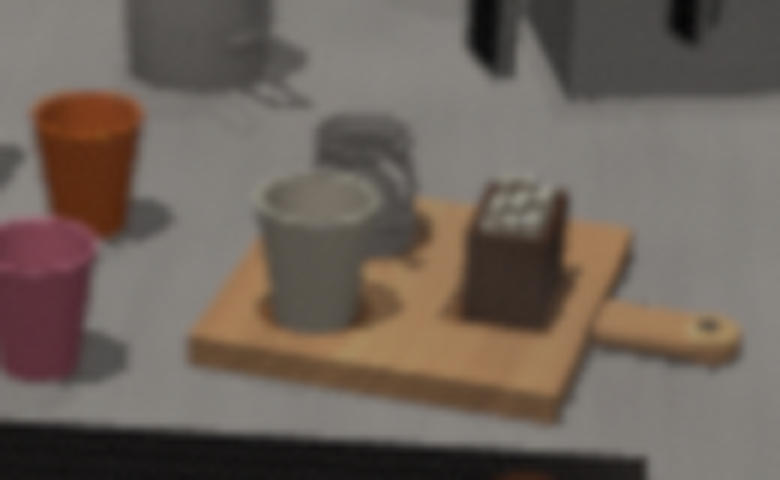

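View pics/s19.png

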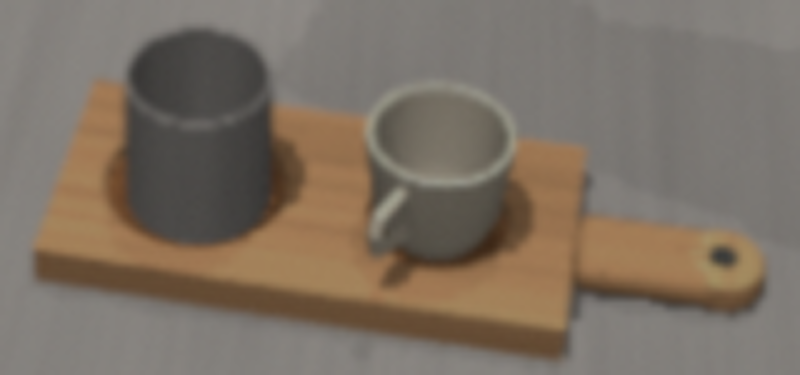

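```bash
python3 -c "
from bench import *
print(finish_job())"
```

```text
the job is handed in; nothing more can be done
None
```

I laid up both boards and handed the job in at about 41.5 s, with the arm clear of everything. The beaker, sugar box and milk jug are on the square board. The espresso cup and tumbler are on the narrow board. I lowered each piece until the force sensor showed contact with the recess floor, then opened the fingers.

**Position and seating:** In the last side and top pictures all five pieces stand upright in their own recesses. The rims I could read are within about 2–4 mm of the recess centres, against the 10 mm allowed. The tumbler is about 3–4 mm towards the grip end. The top view put the espresso cup about 4 mm off, while the side view put it under 2 mm off; both are in tolerance. I did not measure upright angles or heights directly, only judged them from the pictures and the contact heights.

**Milk jug grip:** I gripped it at about 57 mm across, on its shoulder instead of the 62 mm belly. I raised the grip to 60 N and moved slowly, and it did not slip.

**Other pieces:** The cocoa shaker, tamper, paper cups and the coloured look-alike beakers were never touched and look unmoved.

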